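# Read the specimen sleeves on the hand-turned carousel

### The job

Roll each hexagonal specimen sleeve lying on the blue mat until its labelled flat faces up and lay it, label up, in a cradle of its own on the carousel, without turning the carousel yet. When all the sleeves that are there are loaded, take the carousel by its upright knob and turn it by hand through one full turn, either way round, so that every label passes the reader, with the sleeves still label up in their cradles at the end of the turn. Then lay all the sleeves flat in the metal tray, clear of the carousel, and leave the tube rack, the gel bottle and the carton where they stand.

Things in the scene. Friction and masses are not known exactly. Their poses are not given: they have to be found in the camera images.
- sleeve1: Grey hexagonal plastic sleeve, 80 mm long, 40 mm across flats, 46 mm across edges, 80 to 170 g; origin at its centre, x along it, z out of the labelled flat (white paper label with black bars, the other flats bare). All alike; two or three are there, each lying on the mat on a flat, label not up, length near world y. Each roll over an edge turns it 60 degrees and shifts it 23 mm.
- sleeve2: Grey hexagonal plastic sleeve, 80 mm long, 40 mm across flats, 46 mm across edges, 80 to 170 g; origin at its centre, x along it, z out of the labelled flat (white paper label with black bars, the other flats bare). All alike; two or three are there, each lying on the mat on a flat, label not up, length near world y. Each roll over an edge turns it 60 degrees and shifts it 23 mm.
- sleeve3: Grey hexagonal plastic sleeve, 80 mm long, 40 mm across flats, 46 mm across edges, 80 to 170 g; origin at its centre, x along it, z out of the labelled flat (white paper label with black bars, the other flats bare). All alike; two or three are there, each lying on the mat on a flat, label not up, length near world y. Each roll over an edge turns it 60 degrees and shifts it 23 mm.
- sleeve4: Grey hexagonal plastic sleeve, 80 mm long, 40 mm across flats, 46 mm across edges, 80 to 170 g; origin at its centre, x along it, z out of the labelled flat (white paper label with black bars, the other flats bare). All alike; two or three are there, each lying on the mat on a flat, label not up, length near world y. Each roll over an edge turns it 60 degrees and shifts it 23 mm.
- plate (a joint): Turn of the carousel plate about its upright axis, rad, 0 at the start, growing anticlockwise seen from above; stops just past one full turn each way (at 6.9 and -6.9). Stiff enough (0.12 N m) to stay where it is left. White plate 274 mm across, top 32 mm above the table, on a fixed stand; it carries three cradles and one knob.
- stand: Fixed stand of the carousel; origin on the table under the plate's axis. It stands at any yaw, its axes do not turn with the plate. The fixed white label reader, 93 mm high, stands 220 to 270 mm beyond it (towards +x); nothing to operate on it.
- cradle1 (a point): Cradle on the carousel plate; point amid its floor, 35 mm above the table, 80 mm from the plate's axis; x along it (tangential), z up; the three are 120 degrees apart. A sleeve lies in it on a flat, centre 20 mm above this point. Low sloped side lips (3 mm free each side) only near both ends: the middle 50 mm is open for fingers. End stops 5 mm higher than the floor leave 5 mm at each end.
- cradle2 (a point): Cradle on the carousel plate; point amid its floor, 35 mm above the table, 80 mm from the plate's axis; x along it (tangential), z up; the three are 120 degrees apart. A sleeve lies in it on a flat, centre 20 mm above this point. Low sloped side lips (3 mm free each side) only near both ends: the middle 50 mm is open for fingers. End stops 5 mm higher than the floor leave 5 mm at each end.
- cradle3 (a point): Cradle on the carousel plate; point amid its floor, 35 mm above the table, 80 mm from the plate's axis; x along it (tangential), z up; the three are 120 degrees apart. A sleeve lies in it on a flat, centre 20 mm above this point. Low sloped side lips (3 mm free each side) only near both ends: the middle 50 mm is open for fingers. End stops 5 mm higher than the floor leave 5 mm at each end.
- knob (a point): Black upright knob on the plate's rim, midway between cradle1 and cradle2, 112 mm from the axis, 26 mm across, from 50 to 96 mm above the table, spinning freely on its own pin; point on its axis 80 mm above the table.
- tray: Fixed shallow open aluminium tray, 290 mm along its x, 130 mm along its y, 30 mm high, walls and floor 5 mm; origin under its centre on the table. Three sleeves fit crosswise (length along the tray's y) at x = -85, 0 and 85 mm.
- mat: Fixed grippy blue mat, 3 mm thick, 340 mm along x, 320 mm along y, on which the sleeves lie and can be rolled; origin under its centre.
- rack: Bystander: white tube rack with capped tubes, 100 x 180 x 80 mm, origin under its centre; leave alone.
- gel: Bystander: clear gel bottle, 60 mm across, 120 mm high, origin under its centre; leave alone.
- carton: Bystander: open cardboard carton of wrapped swabs, 120 x 220 x 75 mm, origin under its centre; leave alone.
Things that resemble listed ones, but are neither listed nor needed, are in the scene too. What is shaped like the sleeve1 but pink is not meant.

How it is judged:
By the outcome, as a careful person would: the job done as asked, in the order asked, and still so for the second after the job is handed in, with the robot touching nothing.
Of sleeve1, sleeve2, sleeve3, sleeve4 only 2 to 3 are there at a start; the rules pass over those that are not, and their reading is None.
At some moment in a run one of sleeve1, sleeve2, sleeve3, sleeve4 may be knocked a few centimetres aside while the robot is not near it.
Once in a run the grip may slacken for a moment while it holds something.
It also fails if it takes over 210 s, if anything falls off the work surface, if the arm or the gripper's body presses on something with over 40 N, if the wrist force passes 120 N, or if a joint passes its speed limit or range.

### The arm

A 7-joint arm with a two-finger parallel gripper is mounted at the origin on the work surface. World frame = base frame: x ahead of the robot, y to its left, z up, the work surface at z = 0. Lengths are in m, angles in rad, forces in N, time in s.
With the tool pointing down it reaches from about 0.425 to 0.925 m from the base axis. Payload 6.8 kg.
Tool frame: the origin (TCP) lies at the very end of the fingers, on their centre line; the grasp point (between the pads) lies 19 mm behind it; y points along the fingers, x is the direction in which the jaws open and shut, and the axes are right-handed (so a half turn about y gives the same grasp; the last joint's range is limited). The gripper opens to 85 mm and grips with 20 to 120 N. Pads are 22 mm wide; open, the fingers measure 114 mm over their backs; the gripper's body (76 mm by 85 mm) begins 54 mm behind the grasp point. The pads swing forward as they close: fully open they stand 13 mm farther back than shut.
Start: joints at [1.051, 0.477, 0.022, 1.555, -0.011, 1.109, -0.083], TCP at [0.27, -0.619, 0.231] pointing down, gripper open.
Joint ranges: [-2.96, 2.96], [-0.34, 2.1], [-1.41, 1.46], [0.24, 2.44], [-1.37, 4.51], [0.17, 1.92], [-2.96, 2.96]. Speed limits (rad/s): [2.39, 2.39, 3.14, 3.14, 3.14, 3.14, 3.14].

### API

Orientations are given as a rotation vector (axis times angle).
In Python, from bench import r, imaging gives the robot as it stands.
- The arm moves only by the shell command python3 -m jog 'ROWS' [FORCE]. ROWS is text: rows parted by semicolons, each of 7 numbers parted by spaces: the turn, a rotation vector about the tool's x, y, z in degrees, then the shift along the tool's x, y, z in mm, then the opening, from 0 (shut) to 1 (fully open). A call has exactly 5 rows; each row shifts and turns the commanded pose from where the row before left it, along the tool's axes as they then stand; what a row does not reach is not made up. A row lasts 1/12 s, in which the tool goes at most 41.7 mm and 7.16 degrees, less where a joint would pass 70% of its speed; a pose out of reach is approached as far as the arm can. A call with a gripper value outside its range is refused whole. The fingers move at their own pace and stop on an object; FORCE is the grip in N (left out, the last holds). Time passes only in rows, so rows that do not move let the fingers close, or fill a call up. It gives the time, the measured TCP pose, the force and the opening at its end, in the units of the state.
- r.get_obs(): the state, without advancing time (a new reading comes with each control period).
- imaging.grab_frame(name): name is "side" or "top" or "wrist"; returns a dict with "color" (420x560x3 uint8, red, green, blue), "z_map" (420x560 float32, m along the optical axis (not along the pixel's ray), 0 where there is no reading), "fx", "fy", "cx", "cy" (pixels), "world_to_cam" (4x4, takes a point from world to camera coordinates); the wrist camera has in their place "hand_eye" (4x4, takes a point from camera to tool coordinates, whose origin is the TCP and whose axes are the tool frame's). Camera axes: x right, y up, looking along -z (the intrinsics and any distortion apply to the point x, -y, -z); pixel columns grow to the right and rows downward; lengths in m; the calibration is good to about 2 mm. A picture is of the moment at which its call begins: read the wrist's pose just before it.
- r.hand_in(): hands the job in, once; it reports no verdict.
The state is a dict: "clock": time; "joints": joint angles; "qvel": joint speeds; "tau": joint torques, N m; "tcp_pos": TCP position; "orientation": TCP orientation; "contact_force": force on the tool from outside, world axes, zero at the start; "moment": the same for the moment, N m; "grip_width": finger opening in m.
Only numpy, scipy, OpenCV 4.12 (cv2) and the standard library are available. Lean on these libraries where they do the work, as an engineer would, in place of code of your own. Each camera call takes 0.05 s, during which the arm holds its last target.

## Working session

There is one attempt and no reset: what is moved stays moved. The work goes in short steps, Python scripts to look and compute and a shell command to move; the robot and the scene stay as the last step left them, time stands still between calls to the robot, and variables do not carry over. Pictures are saved under pics/ and viewed, and the job is handed in when it is done.

```bash
ls; mkdir -p pics
python3 - <<'E'
from bench import r, imaging
import cv2
print(r.get_obs())
for n in ["side","top","wrist"]:
    f=imaging.grab_frame(n); cv2.imwrite(f"pics/{n}0.png",cv2.cvtColor(f["color"],cv2.COLOR_RGB2BGR))
    print(n,{k:v for k,v in f.items() if k not in("color","z_map")})
E
```

```text
pics
{'clock': 0.0, 'joints': array([ 1.05088418,  0.47778333,  0.02233602,  1.55646205, -0.01150247,
        1.109273  , -0.08309106]), 'qvel': array([-1.04991252e-03,  3.61901253e-04, -5.44217943e-04,  9.23098278e-04,
        9.12027512e-04, -1.10546686e-06,  6.30639658e-04]), 'tau': array([-4.43015342e-04, -5.96454656e+01,  1.60733387e+00, -2.81195068e+01,
        1.22823397e-02,  9.28371563e-03,  1.63895811e-05]), 'tcp_pos': array([ 0.26993617, -0.61803284,  0.2303324 ]), 'orientation': array([-1.37545007,  0.90188338, -0.89929957]), 'contact_force': array([-0.3700486 , -1.08899242, -0.33261611]), 'moment': array([-0.01031788,  0.01464779,  0.0726634 ]), 'grip_width': 0.0854009103292284}
side {'fx': 397.85057841322526, 'fy': 397.85057841322526, 'cx': 285.05749719219307, 'cy': 211.63942899250026, 'world_to_cam': array([[-0.94215546, -0.33461773,  0.01934076,  0.51657371],
       [ 0.17660614, -0.44655622,  0.87715325, -0.19538614],
       [-0.28487429,  0.82983042,  0.47982092, -1.07406464],
       [ 0.        ,  0.        ,  0.        ,  1.        ]])}
top {'fx': 495.8149305622892, 'fy': 495.8149305622892, 'cx': 280.24316023455265, 'cy': 212.19783835227693, 'world_to_cam': array([[-0.00597127, -0.99991704,  0.01141342, -0.02468677],
       [ 0.99301668, -0.00458448,  0.11788493, -0.59995542],
       [-0.11782282,  0.01203764,  0.99296167, -1.44655097],
       [ 0.        ,  0.        ,  0.        ,  1.        ]])}
wrist {'fx': 354.74691276687327, 'fy': 354.74691276687327, 'cx': 282.2545513801929, 'cy': 209.10346627507215, 'hand_eye': array([[ 9.99999460e-01, -9.31544952e-04,  4.60894748e-04,
         8.44283427e-04],
       [ 6.93515013e-04,  2.67783405e-01, -9.63478888e-01,
        -1.43462403e-01],
       [ 7.74103929e-04,  9.63478687e-01,  2.67783907e-01,
         6.80669824e-02],
       [ 0.00000000e+00,  0.00000000e+00,  0.00000000e+00,
         1.00000000e+00]])}
```

View pics/side0.png

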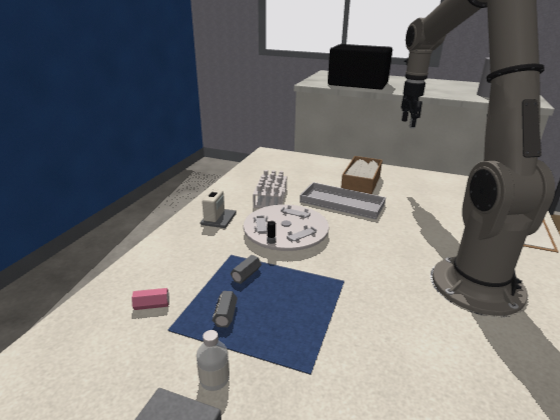

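View pics/top0.png

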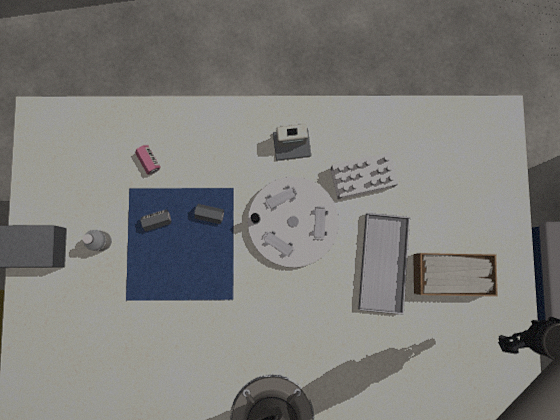

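View pics/wrist0.png

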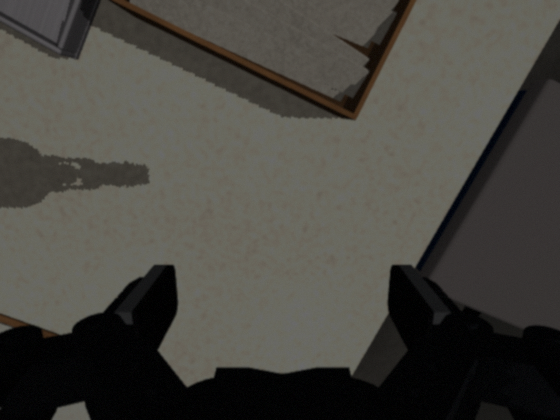

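```bash
cat > h.py <<'E'
from bench import r, imaging
import numpy as np, cv2
from scipy.spatial.transform import Rotation as R
def c2w(f,pose=None):
    if "world_to_cam" in f: return np.linalg.inv(f["world_to_cam"])
    T=np.eye(4); T[:3,:3]=R.from_rotvec(pose[1]).as_matrix(); T[:3,3]=pose[0]
    return T@f["hand_eye"]
def grab(n):
    o=r.get_obs(); f=imaging.grab_frame(n); f["T"]=c2w(f,(o["tcp_pos"],o["orientation"])); f["obs"]=o
    return f
def cloud(f):
    z=f["z_map"]; v,u=np.mgrid[:z.shape[0],:z.shape[1]]
    P=np.stack([(u-f["cx"])/f["fx"]*z,-(v-f["cy"])/f["fy"]*z,-z],-1)
    W=P@f["T"][:3,:3].T+f["T"][:3,3]; W[z==0]=np.nan
    return W
def px2w(f,u,v,h):
    d=f["T"][:3,:3]@np.array([(u-f["cx"])/f["fx"],-(v-f["cy"])/f["fy"],-1]); o=f["T"][:3,3]
    return o+d*(h-o[2])/d[2]
def w2px(f,p):
    c=np.linalg.inv(f["T"])@np.append(p,1); return np.array([f["cx"]+f["fx"]*c[0]/-c[2],f["cy"]-f["fy"]*c[1]/-c[2]])
def save(f,name,crop=None,s=1):
    im=cv2.cvtColor(f["color"],cv2.COLOR_RGB2BGR)
    if crop: u0,v0,u1,v1=crop; im=im[v0:v1,u0:u1]
    if s!=1: im=cv2.resize(im,None,fx=s,fy=s,interpolation=cv2.INTER_CUBIC)
    cv2.imwrite(f"pics/{name}.png",im)
def tool(): 
    o=r.get_obs(); M=R.from_rotvec(o["orientation"]).as_matrix(); return o["tcp_pos"],M,o
E
python3 - <<'E'
from h import *
f=grab("top"); save(f,"topc1",(120,130,410,330),2.7)
g=grab("side"); save(g,"sidec1",(120,180,340,380),3)
W=cloud(f)
for n,p in dict(s_a=(155,220),s_b=(208,214),hub=(292,222),knob=(255,218),pink=(147,160),cr1=(280,197),cr2=(320,224),cr3=(277,243)).items(): print(n,W[p[1],p[0]].round(4))
for n,p,h in [("trayTL",(366,214),.03),("trayTR",(408,218),.03),("trayBR",(402,313),.03),("trayBL",(358,308),.03),("gel",(97,240),.12),("mat1",(129,189),.003),("mat2",(233,300),.003),("carton",(415,254),.075),("cart2",(415,294),.075)]:print(n,px2w(f,*p,h).round(3))
p,M,o=tool(); print(p,M.round(3))
E
```

```text
s_a [0.5769 0.3419 0.048 ]
s_b [0.5947 0.1868 0.0419]
hub [nan nan nan]
knob [0.576  0.0451 0.0985]
pink [0.7593 0.3722 0.0399]
cr1 [ 0.6461 -0.0274  0.0333]
cr2 [ 0.5644 -0.1469  0.0294]
cr3 [ 0.508  -0.0177  0.0317]
trayTL [ 0.594 -0.286  0.03 ]
trayTR [ 0.581 -0.412  0.03 ]
trayBR [ 0.301 -0.384  0.03 ]
trayBL [ 0.316 -0.255  0.03 ]
gel [0.514 0.484 0.12 ]
mat1 [0.677 0.434 0.003]
mat2 [0.34  0.115 0.003]
carton [ 0.472 -0.416  0.075]
cart2 [ 0.358 -0.412  0.075]
[ 0.27007309 -0.61835584  0.23087304] [[ 0.4   -0.     0.916]
 [-0.916  0.001  0.4  ]
 [-0.001 -1.    -0.   ]]
```

View pics/topc1.png

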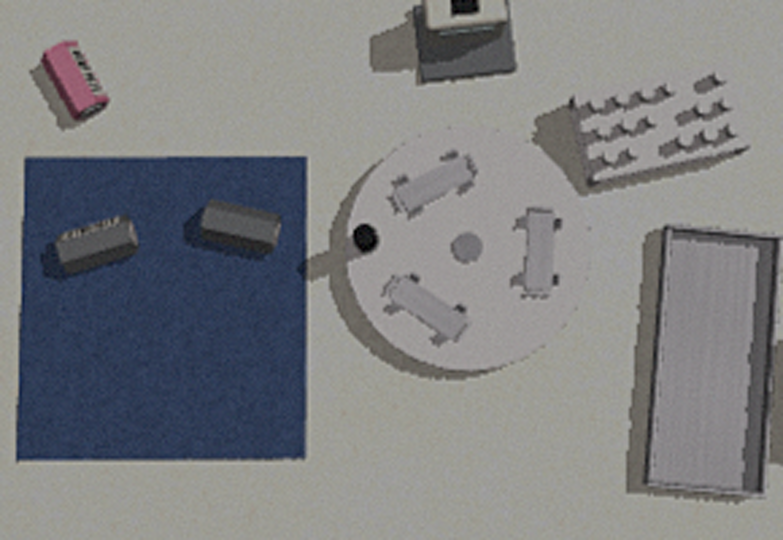

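View pics/sidec1.png

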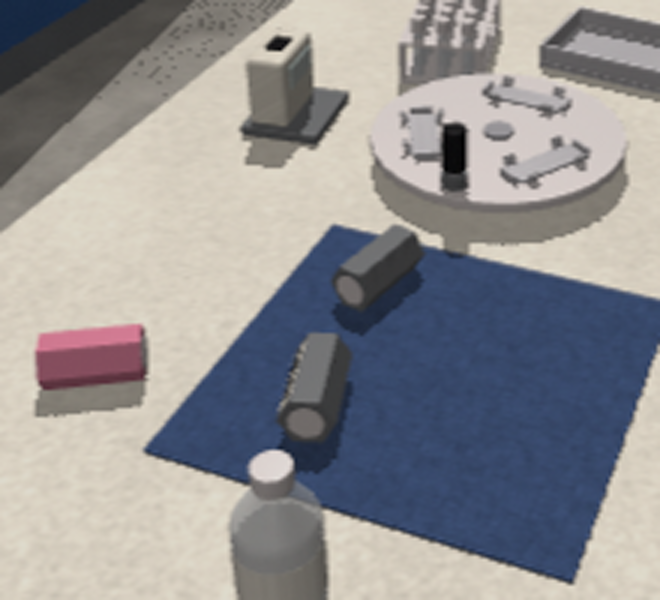

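```bash
cat >> h.py <<'E'
def sleeves(f,x=(.36,.68),y=(.10,.44),zmin=.022,zmax=.06):
    W=cloud(f); m=((W[...,2]>zmin)&(W[...,2]<zmax)&(W[...,0]>x[0])&(W[...,0]<x[1])&(W[...,1]>y[0])&(W[...,1]<y[1])).astype(np.uint8)
    m=cv2.morphologyEx(m,cv2.MORPH_OPEN,np.ones((3,3),np.uint8))
    n,L,st,ce=cv2.connectedComponentsWithStats(m)
    for i in range(1,n):
        if st[i,4]<60: continue
        P=W[L==i]; (c,sz,a)=cv2.minAreaRect((P[:,:2]*1000).astype(np.float32))
        if sz[0]>sz[1]: a=a
        else: a=a+90
        top=P[P[:,2]>np.percentile(P[:,2],50)]
        print("px",ce[i].round(),"n",st[i,4],"rect",np.round(c,1),np.round(sz,1),"axis deg",round(a%180,1),"ztop",np.percentile(P[:,2],90).round(4),"mean",P.mean(0).round(4))
E
python3 - <<'E'
from h import *
f=grab("top"); sleeves(f)
sleeves(f,(.4,.72),(-.2,.09),.05,.12)
# plate rim
W=cloud(f); m=(abs(W[...,2]-.032)<.012)&(W[...,0]>.4)&(W[...,0]<.72)&(W[...,1]>-.22)&(W[...,1]<.1)
P=W[m]; c,rad=cv2.minEnclosingCircle((P[:,:2]*1000).astype(np.float32)); print("plate",c,rad,P[:,2].mean())
# hub+cradle pixels from crop coords
s=2.7
q=lambda a,b,h: px2w(f,120+a/s,130+b/s,h).round(4)
print("hub",q(467,247,.036)); print("knob",q(365,237,.096))
print("cr",q(434,185,.035),q(540,251,.035),q(427,307,.035))
E
```

```text
px [209. 214.] n 405 rect [597.7 186.9] [84.2 45.2] axis deg 76.6 ztop 0.0454 mean [0.5962 0.1858 0.0379]
px [155. 220.] n 412 rect [578.9 344.2] [46.3 82.3] axis deg 105.8 ztop 0.0452 mean [0.5776 0.343  0.038 ]
px [255. 218.] n 75 rect [578.8  45.5] [25.  23.3] axis deg 1.4 ztop 0.0978 mean [0.578  0.0454 0.0915]
plate (578.400390625, -77.00802612304688) 148.42977905273438 0.03204066355609448
hub [ 0.5717 -0.0656  0.036 ]
knob [0.5769 0.0447 0.096 ]
cr [ 0.6412 -0.0296  0.035 ] [ 0.567  -0.1464  0.035 ] [ 0.5058 -0.0211  0.035 ]
```

```bash
python3 -m jog '0 -6.85 0 0 0 0 1;0 -6.85 0 0 0 0 1;0 -6.85 0 0 0 0 1;0 -6.85 0 0 0 0 1;0 -6.85 0 0 0 0 1' 60
python3 -m jog '0 -6.85 0 0 0 0 1;0 -6.85 0 0 0 0 1;0 -6.85 0 0 0 0 1;0 -6.85 0 0 0 0 1;0 -6.85 0 0 0 0 1'
python3 -m jog '0 -6.85 0 0 0 0 1;0 -6.85 0 0 0 0 1;0 0 0 21.5 0 32.4 1;0 0 0 21.5 0 32.4 1;0 0 0 21.5 0 32.4 1'
python3 -m jog '0 0 0 21.5 0 32.4 1;0 0 0 21.5 0 32.4 1;0 0 0 21.5 0 32.4 1;0 0 0 21.5 0 32.4 1;0 0 0 21.5 0 32.4 1'
python3 -m jog '0 0 0 21.5 0 32.4 1;0 0 0 21.5 0 32.4 1;0 0 0 21.5 0 32.4 1;0 0 0 21.5 0 32.4 1;0 0 0 21.5 0 32.4 1'
```

```text
clock: 0.72
tcp_pos: [0.2701, -0.6186, 0.2312]
orientation: [-1.527, 0.435, -0.435]
contact_force: [0.6, 1.0, 0.8]
grip_width: 0.0852
clock: 1.13
tcp_pos: [0.2701, -0.6186, 0.2312]
orientation: [-1.57, -0.033, 0.033]
contact_force: [-0.2, 0.3, -0.1]
grip_width: 0.0856
clock: 1.55
tcp_pos: [0.3056, -0.5064, 0.2309]
orientation: [-1.56, -0.215, 0.215]
contact_force: [-0.1, 1.0, 0.2]
grip_width: 0.0852
clock: 1.97
tcp_pos: [0.3653, -0.3206, 0.2315]
orientation: [-1.561, -0.216, 0.216]
contact_force: [0.9, -0.2, -0.3]
grip_width: 0.0852
clock: 2.38
tcp_pos: [0.4247, -0.1355, 0.2316]
orientation: [-1.561, -0.216, 0.216]
contact_force: [0.2, -0.8, -0.2]
grip_width: 0.0854
```

```bash
python3 -m jog '0 0 0 21.5 0 32.4 1;0 0 0 21.5 0 32.4 1;0 0 0 21.5 0 32.4 1;0 0 0 21.5 0 32.4 1;0 0 0 21.5 0 32.4 1'
python3 -m jog '0 0 0 21.5 0 32.4 1;0 0 0 21.5 0 32.4 1;0 0 0 21.5 0 32.4 1;0 0 0 21.5 0 32.4 1;0 0 0 21.5 0 32.4 1'
python3 - <<'E'
from h import *
f=grab("wrist"); save(f,"w1"); print(f["obs"]["tcp_pos"]); sleeves(f); sleeves(grab("top"))
E
```

```text
clock: 2.8
tcp_pos: [0.4842, 0.0496, 0.2316]
orientation: [-1.561, -0.217, 0.215]
contact_force: [1.0, -0.9, -0.7]
grip_width: 0.0852
clock: 3.22
tcp_pos: [0.5437, 0.2347, 0.2312]
orientation: [-1.56, -0.216, 0.216]
contact_force: [1.3, -0.2, 0.6]
grip_width: 0.0855
[0.5436616  0.23468835 0.2312287 ]
px [351.  75.] n 4797 rect [579.6 344.2] [46.6 81.6] axis deg 106.5 ztop 0.0446 mean [0.5764 0.3451 0.0397]
px [319. 239.] n 3412 rect [598.4 186.7] [81.9 46.6] axis deg 76.9 ztop 0.0445 mean [0.5946 0.1897 0.0391]
px [209. 214.] n 401 rect [597.8 185.9] [82.3 45. ] axis deg 77.1 ztop 0.045 mean [0.5965 0.1847 0.038 ]
```

View pics/w1.png

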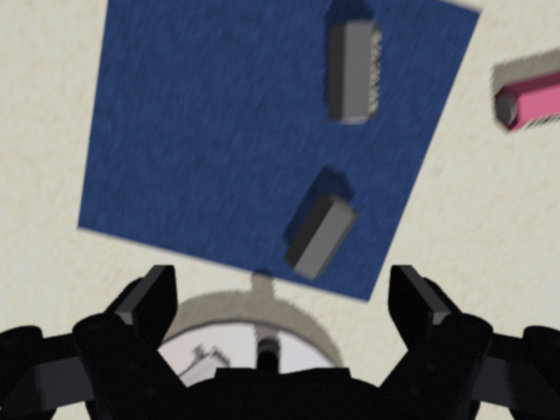

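```bash
python3 -m jog '0 0 0 21.4 0 31.9 1;0 0 0 21.4 0 31.9 1;0 0 0 21.4 0 31.9 1;0 0 0 0 30 0 1;0 0 0 0 30 0 1'
python3 -m jog '0 0 0 0 30 0 1;0 0 0 0 30 0 1;0 0 0 0 20 0 1;0 0 0 0 0 0 1;0 0 0 0 0 0 1'
python3 - <<'E'
from h import *
f=grab("wrist"); save(f,"w2"); print(f["obs"]["tcp_pos"]); f=grab("side"); save(f,"s2",(100,200,380,380),2.8)
E
```

```text
clock: 3.73
tcp_pos: [0.5794, 0.3468, 0.1723]
orientation: [-1.556, -0.222, 0.216]
contact_force: [0.3, -1.6, -0.1]
grip_width: 0.0854
clock: 4.15
tcp_pos: [0.5786, 0.3419, 0.0906]
orientation: [-1.561, -0.215, 0.218]
contact_force: [0.3, -0.1, 0.3]
grip_width: 0.0848
[0.57857028 0.34191701 0.09059482]
```

View pics/w2.png

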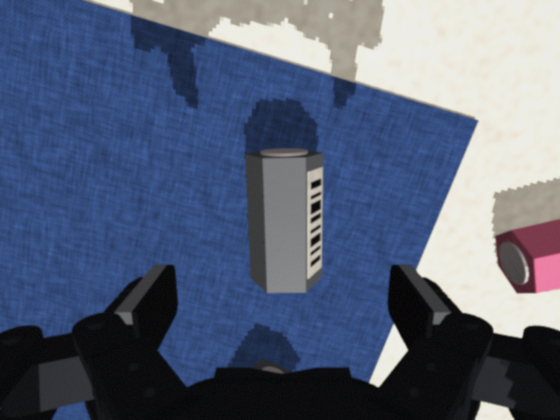

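View pics/s2.png

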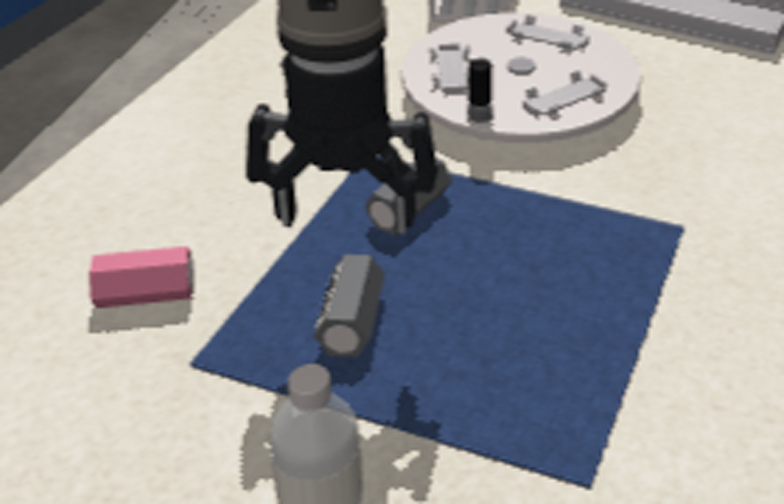

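Run:
```python
from h import *
f=grab("wrist"); sleeves(f); 
W=cloud(f)
for p in [(167,300),(400,300),(150,270)]: print(W[p[1],p[0]])
print(sleeves(grab("side")))
```

```text
px [281. 220.] n 9946 rect [579.3 345.6] [46.3 82.1] axis deg 107.1 ztop 0.0444 mean [0.5785 0.3485 0.0397]
[0.5393747  0.33120955 0.11885425]
[0.6207824  0.35616961 0.12218734]
[0.53036841 0.33973327 0.11576709]
px [255. 265.] n 78 rect [572.9 178.1] [54.7 13.6] axis deg 86.2 ztop 0.039 mean [0.5729 0.1745 0.0308]
px [237. 272.] n 78 rect [604.  221.1] [16.3 29.8] axis deg 156.8 ztop 0.0434 mean [0.6041 0.224  0.0354]
px [225. 307.] n 542 rect [576.1 346.2] [45.3 86.3] axis deg 106.5 ztop 0.0435 mean [0.5707 0.3539 0.0368]
None
```

Run:
```python
from h import *
f=grab("wrist"); W=cloud(f); p,M,o=tool()
Q=(W-p)@M*1000
for s in (slice(100,180),slice(385,450)):
    q=Q[255:360,s].reshape(-1,3); q=q[(q[:,1]<-5)&(q[:,1]>-60)]
    i=np.argsort(-q[:,1])[:8]; print(q[i].round(1))
    print('x range',np.percentile(q[:,0],[2,98]), 'z',np.percentile(q[:,2],[2,98]))
```

```text
[[-42.3 -13.8   4.5]
 [-42.3 -13.9   4.2]
 [-42.1 -14.    1.1]
 [-42.3 -14.   -0.7]
 [-42.2 -14.   -5.1]
 [-42.1 -14.1  -4.2]
 [-42.3 -14.1  -1.9]
 [-42.2 -14.2  -5.5]]
x range [-54.7341454  -41.65359736] z [-10.34406545  11.57525396]
[[ 43.6 -13.5  -4.4]
 [ 43.7 -13.6   4.1]
 [ 43.4 -14.1   1.3]
 [ 43.5 -14.2  -4.9]
 [ 43.4 -14.2   5.7]
 [ 43.5 -14.2  -0.4]
 [ 43.4 -14.3   5.3]
 [ 43.5 -14.4  -0.8]]
x range [42.96539312 55.61985757] z [-10.42379603  11.0135342 ]
```

```bash
python3 -m jog '0 0 0 0 34 2 1;0 0 0 0 33.6 0 1;0 0 0 -11 0 0 1;0 0 0 -11 0 0 1;0 0 0 0 0 0 1'
python3 -m jog '0 0 0 -5 0 0 1;0 0 0 -5 0 0 1;0 0 0 -5 0 0 1;0 0 0 -5 0 0 1;0 0 0 0 0 0 1'
python3 - <<'E'
from h import *
f=grab("wrist"); save(f,"w3"); print(f["obs"]["tcp_pos"]); sleeves(f)
E
```

```text
clock: 4.82
tcp_pos: [0.5554, 0.3385, 0.0238]
orientation: [-1.56, -0.216, 0.219]
contact_force: [-0.1, -0.2, -0.2]
grip_width: 0.0851
clock: 5.23
tcp_pos: [0.5439, 0.3351, 0.0284]
orientation: [-1.556, -0.225, 0.205]
contact_force: [6.4, -1.5, 11.1]
grip_width: 0.0854
[0.5438524  0.33509089 0.02841061]
px [356. 268.] n 19716 rect [575.4 344.2] [45.  82.9] axis deg 106.7 ztop 0.0473 mean [0.5707 0.3488 0.0422]
px [166. 291.] n 1139 rect [502.8 323.5] [ 7.2 23.5] axis deg 122.4 ztop 0.0584 mean [0.5018 0.3253 0.0519]
px [134. 284.] n 134 rect [492.  328.3] [9.2 2. ] axis deg 45.0 ztop 0.0584 mean [0.4905 0.3268 0.0549]
px [431. 284.] n 106 rect [592.5 356.4] [1.9 8.7] axis deg 167.4 ztop 0.0586 mean [0.5946 0.3558 0.0551]
```

View pics/w3.png

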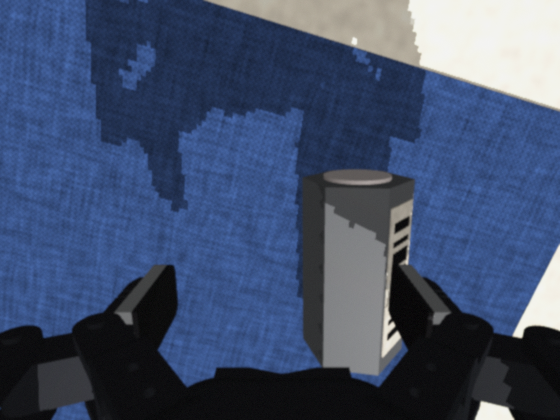

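```bash
python3 -m jog '0 0 0 8 0 0 1;0 0 0 8 0 0 1;0 0 0 8 0 0 1;0 0 0 8 0 0 1;0 0 0 0 0 0 1'
python3 - <<'E'
from h import *
f=grab("wrist"); save(f,"w4"); p,M,o=tool(); print(p,M.round(3)); sleeves(f)
E
```

```text
clock: 5.7
tcp_pos: [0.5704, 0.342, 0.0234]
orientation: [-1.56, -0.216, 0.215]
contact_force: [1.1, 0.1, 0.2]
grip_width: 0.0851
[0.56930683 0.34187402 0.02324925] [[ 0.962 -0.    -0.271]
 [ 0.271  0.     0.962]
 [-0.    -1.     0.   ]]
px [303. 268.] n 19971 rect [579.3 345.6] [46.4 82.3] axis deg 106.8 ztop 0.0444 mean [0.5767 0.3509 0.0398]
px [160. 293.] n 1726 rect [528.3 331.4] [14.2 22.7] axis deg 142.5 ztop 0.0578 mean [0.5271 0.3326 0.0503]
px [405. 293.] n 1714 rect [613.1 355.4] [22.5 14.5] axis deg 67.8 ztop 0.0579 mean [0.6132 0.3569 0.0503]
```

```bash
python3 -m jog '0 0 0 0 23 2 1;0 0 0 -6 0 0 1;0 0 0 -6 0 0 1;0 0 0 -2 0 0 1;0 0 0 0 0 0 1'
python3 -m jog '0 0 0 -4 -4.6 0 1;0 0 0 -4.2 -4.2 0 1;0 0 0 -4.6 -3.6 0 1;0 0 0 0 0 0 1;0 0 0 0 0 0 1'
python3 - <<'E'
from h import *
f=grab("wrist"); save(f,"w5"); p,M,o=tool(); print(p,M.round(3)); sleeves(f)
E
```

```text
clock: 6.17
tcp_pos: [0.5539, 0.3401, 0.0014]
orientation: [-1.56, -0.217, 0.217]
contact_force: [-0.4, 0.2, -0.2]
grip_width: 0.0855
clock: 6.58
tcp_pos: [0.5424, 0.3366, 0.0138]
orientation: [-1.56, -0.217, 0.216]
contact_force: [-0.0, 0.4, -0.1]
grip_width: 0.0852
[0.54252199 0.33647861 0.01345222] [[ 0.962  0.001 -0.272]
 [ 0.272  0.     0.962]
 [ 0.001 -1.    -0.   ]]
px [304. 275.] n 20761 rect [551.4 338.3] [46.4 82.4] axis deg 106.2 ztop 0.0458 mean [0.5478 0.3477 0.0403]
px [153. 300.] n 2818 rect [500.1 325.7] [14.7 22.9] axis deg 143.4 ztop 0.057 mean [0.4988 0.3276 0.0461]
px [412. 300.] n 2809 rect [585. 350.] [22.9 15. ] axis deg 68.5 ztop 0.057 mean [0.5853 0.3522 0.0461]
```

View pics/w5.png

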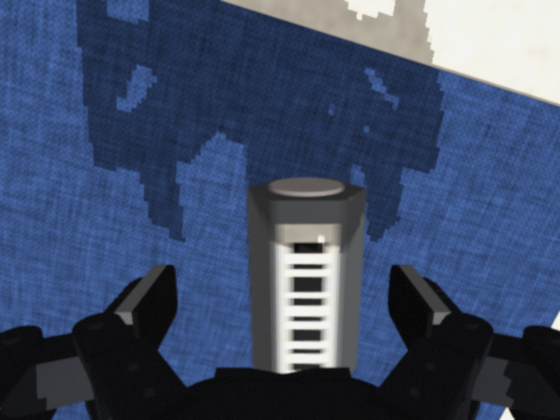

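```bash
python3 -m jog '0 0 0 9 0 0 1;0 0 0 0 8 0 1;0 0 0 0 0 0 0;0 0 0 0 0 0 0;0 0 0 0 0 0 0' 50
python3 -m jog '0 0 0 0 0 0 0;0 0 0 0 0 0 0;0 0 0 0 0 0 0;0 0 0 0 0 0 0;0 0 0 0 0 0 0'
python3 - <<'E'
from h import *
f=grab("wrist"); save(f,"w6"); p,M,o=tool(); print(p,M.round(3)); sleeves(f)
E
```

```text
clock: 7.05
tcp_pos: [0.5508, 0.3388, 0.0046]
orientation: [-1.56, -0.216, 0.217]
contact_force: [0.7, 0.5, 0.5]
grip_width: 0.0513
clock: 7.47
tcp_pos: [0.551, 0.3391, 0.0052]
orientation: [-1.56, -0.217, 0.216]
contact_force: [-0.7, 1.2, 0.6]
grip_width: 0.044
[0.55102724 0.33910899 0.00523615] [[ 0.962  0.    -0.272]
 [ 0.272  0.     0.962]
 [ 0.    -1.     0.   ]]
px [282. 283.] n 28094 rect [552.1 343. ] [87.8 85. ] axis deg 57.7 ztop 0.0515 mean [0.5485 0.3499 0.0412]
```

View pics/w6.png

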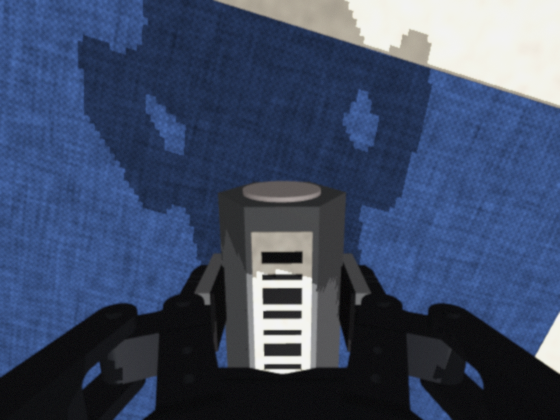

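```bash
python3 -m jog '0 0 0 0 -10 0 0;0 0 0 0 -20 0 0;0 0 0 0 -30 0 0;0 0 0 0 -30 0 0;0 0 0 0 -30 0 0'
python3 -m jog '0 0 0 0 -30 0 0;0 0 0 0 -30 0 0;0 0 0 0 -20 0 0;0 -5.75 0 0 0 0 0;0 -5.75 0 0 0 0 0'
python3 - <<'E'
from h import *
f=grab("wrist"); save(f,"w7"); p,M,o=tool(); print(p,o["grip_width"]); save(grab("side"),"s7",(100,100,380,380),2)
E
```

```text
clock: 7.93
tcp_pos: [0.5507, 0.3386, 0.1267]
orientation: [-1.56, -0.216, 0.217]
contact_force: [0.6, -0.0, -0.9]
grip_width: 0.0439
clock: 8.35
tcp_pos: [0.5517, 0.3395, 0.2079]
orientation: [-1.537, -0.38, 0.374]
contact_force: [-0.2, -1.3, -0.9]
grip_width: 0.0444
[0.55131724 0.33880385 0.2065856 ] 0.044133132239259985
```

View pics/w7.png

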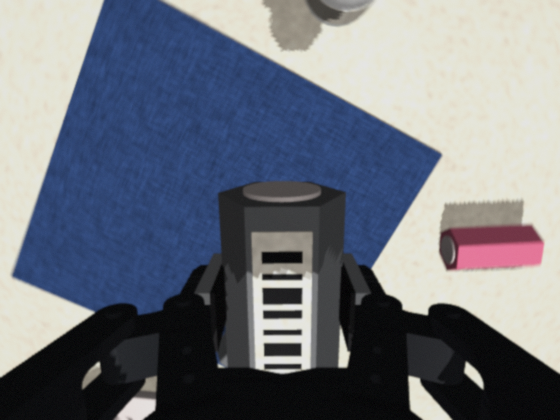

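```bash
python3 -m jog '0 0 0 -13.2 0 -33.3 0;0 0 0 -13.2 0 -33.3 0;0 0 0 -13.2 0 -33.3 0;0 0 0 -13.2 0 -33.3 0;0 0 0 -13.2 0 -33.3 0'
python3 -m jog '0 0 0 -13.2 0 -33.3 0;0 0 0 -13.2 0 -33.3 0;0 0 0 -13.2 0 -33.3 0;0 0 0 -13.2 0 -33.3 0;0 0 0 -13.2 0 -33.3 0'
python3 -m jog '0 0 0 -13.2 0 -33.3 0;0 0 0 -13.2 0 -33.3 0;0 0 0 -13.2 0 -33.3 0;0 0 0 -13.2 0 -33.3 0;0 0 0 0 0 0 0'
python3 - <<'E'
from h import *
f=grab("wrist"); save(f,"w8"); p,M,o=tool(); print(p,o["grip_width"]); sleeves(grab("top"))
E
```

```text
clock: 8.87
tcp_pos: [0.5684, 0.1588, 0.205]
orientation: [-1.539, -0.37, 0.371]
contact_force: [-0.2, -0.6, 0.2]
grip_width: 0.0436
clock: 9.28
tcp_pos: [0.586, -0.0194, 0.2052]
orientation: [-1.539, -0.37, 0.371]
contact_force: [0.8, 0.0, -2.0]
grip_width: 0.0441
clock: 9.7
tcp_pos: [0.5998, -0.1708, 0.2042]
orientation: [-1.545, -0.36, 0.364]
contact_force: [-0.6, -1.4, -0.4]
grip_width: 0.0439
[ 0.59975976 -0.16618614  0.20425216] 0.044054797938284394
px [209. 214.] n 407 rect [597.5 186.2] [83.7 45.5] axis deg 77.7 ztop 0.0452 mean [0.5963 0.1847 0.0377]
```

View pics/w8.png

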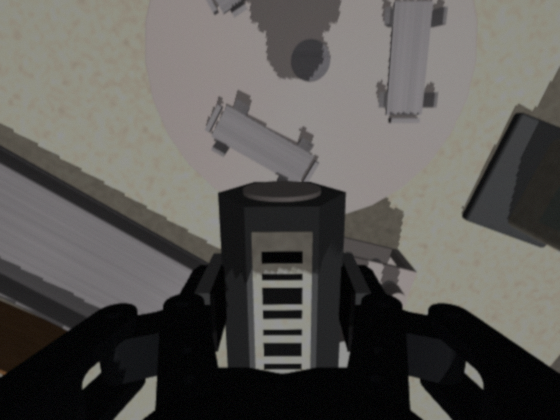

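Run:
```python
from h import *
f=grab("wrist"); W=cloud(f)
for p,h in [((311,60),.036),((404,118),.035),((408,60),.035),((412,5),.035),((262,142),.035)]: print(p,px2w(f,*p,h).round(4),W[p[1],p[0]].round(4))
# plate rim fit from color: points on plate edge
for p in [(146,50),(476,50),(160,110),(460,110)]: print(p,px2w(f,*p,.032).round(4))
save(f,"w8c",(180,0,480,200),2.6)
```

```text
(311, 60) [ 0.5726 -0.0564  0.036 ] [ 0.5726 -0.0565  0.0372]
(404, 118) [ 0.6652 -0.0609  0.035 ] [ 0.6646 -0.0611  0.0369]
(408, 60) [ 0.6435 -0.0202  0.035 ] [ 0.6433 -0.0204  0.0358]
(412, 5) [0.6246 0.0155 0.035 ] [0.6237 0.0136 0.0401]
(262, 142) [ 0.5659 -0.134   0.035 ] [ 0.5659 -0.1339  0.0359]
(146, 50) [ 0.4479 -0.1105  0.032 ]
(476, 50) [0.6899 0.0124 0.032 ]
(160, 110) [ 0.4759 -0.1496  0.032 ]
(460, 110) [ 0.7053 -0.0331  0.032 ]
```

View pics/w8c.png

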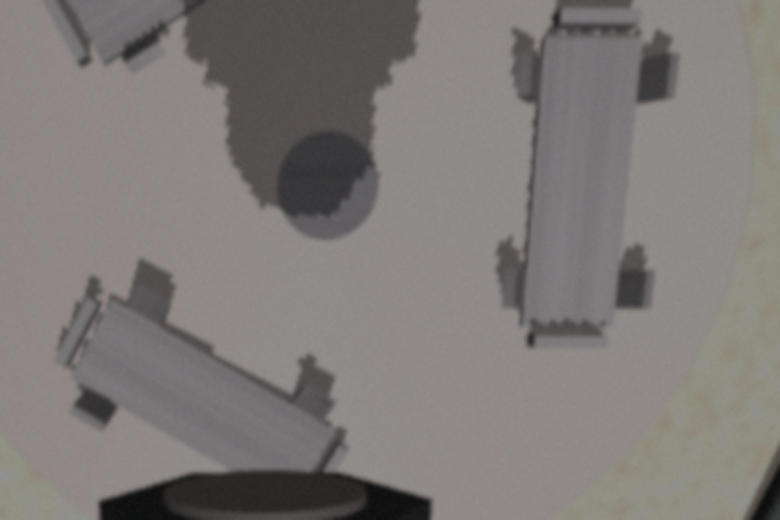

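Run:
```python
from h import *
f=grab("wrist"); print(f["obs"]["tcp_pos"],f["obs"]["qvel"].round(3)); save(f,"w9c",(180,0,480,200),2.6)
f2=grab("wrist"); print(f2["obs"]["tcp_pos"])
```

```text
[ 0.60024913 -0.16010915  0.20486512] [-0.027 -0.009 -0.031  0.008  0.    -0.002  0.009]
[ 0.6004368  -0.15881507  0.2050735 ]
```

View pics/w9c.png

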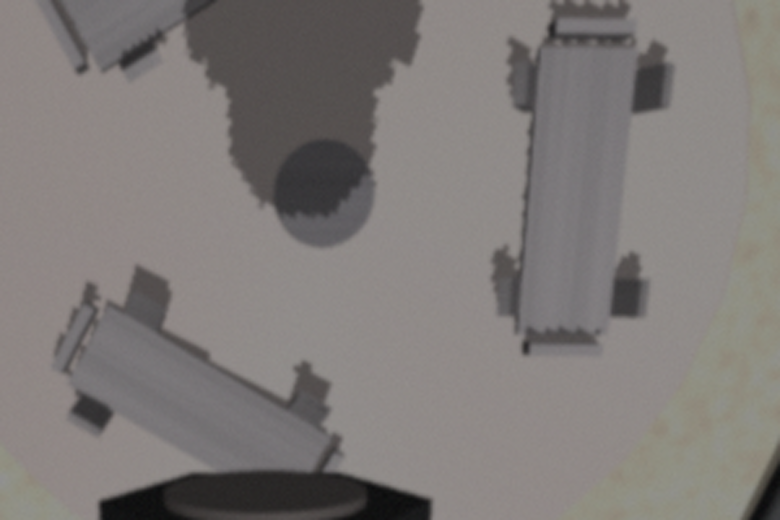

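Run:
```python
from h import *
f=grab("wrist"); print(f["obs"]["tcp_pos"]); save(f,"w10c",(180,0,480,200),2.6)
f=grab("wrist"); print(f["obs"]["tcp_pos"]);
q=lambda a,b,h: px2w(f,180+a/2.6,b/2.6,h)
g=cv2.cvtColor(f["color"],cv2.COLOR_RGB2GRAY)
print("hub",q(324,194,.036))
c=[q(540,47,.035),q(637,44,.035),q(608,332,.035),q(518,332,.035)]
print(np.round(c,4),np.mean(c,0)); d=(c[0]+c[1]-c[2]-c[3]); print(np.degrees(np.arctan2(d[1],d[0])),np.linalg.norm(d)/2)
t=grab("top")
for tt,h in [((.5715,-.0655,.036),0),((.6425,-.029,.035),0)]: print(w2px(f,np.array(tt)), (w2px(f,np.array(tt))-[180,0])*2.6)
```

```text
[ 0.60055635 -0.15829222  0.2052041 ]
[ 0.60064464 -0.15813073  0.20529293]
hub [ 0.57317759 -0.0643442   0.036     ]
[[ 0.6119  0.0037  0.035 ]
 [ 0.6379  0.0181  0.035 ]
 [ 0.6773 -0.0586  0.035 ]
 [ 0.6508 -0.0724  0.035 ]] [ 0.64447812 -0.02732765  0.035     ]
117.12417316889182 0.0858464614877257
[302.16957797  74.94050798] [317.64090272 194.84532075]
[398.14770363  75.465618  ] [567.18402944 196.21060681]
```

View pics/w10c.png

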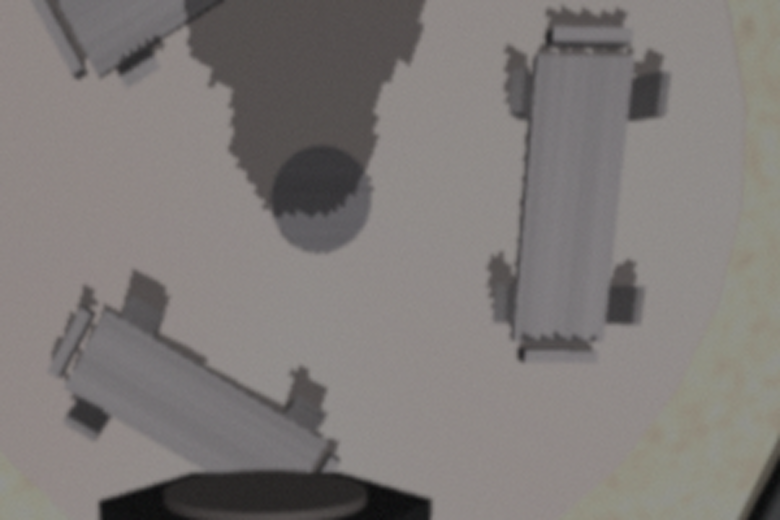

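```bash
python3 -m jog '0 0 0 24.3 0 23.7 0;0 0 0 24.3 0 23.7 0;0 0 0 24.3 0 23.7 0;0 0 0 24.3 0 23.7 0;0 0 0 0 0 0 0'
python3 -m jog '0 0 0 0 25 0 0;0 0 0 0 25 0 0;0 0 0 0 25 0 0;0 0 0 0 25 0 0;0 0 0 0 0 0 0'
python3 -m jog '0 0 0 0 0 0 0;0 0 0 0 0 0 0;0 0 0 0 0 0 0;0 0 0 0 0 0 0;0 0 0 0 0 0 0'
python3 - <<'E'
from h import *
p,M,o=tool(); print(p,np.degrees(np.arctan2(M[1,0],M[0,0])),o["grip_width"]); d=np.array([.6435,-.0292,.042])-p; print((M.T@d*1000).round(1))
f=grab("wrist"); save(f,"w11")
E
```

```text
clock: 10.52
tcp_pos: [0.6446, -0.0202, 0.2062]
orientation: [-1.531, -0.385, 0.379]
contact_force: [0.3, 1.7, -0.7]
grip_width: 0.044
clock: 10.93
tcp_pos: [0.6399, -0.0313, 0.1001]
orientation: [-1.536, -0.368, 0.381]
contact_force: [-1.4, -0.7, -1.6]
grip_width: 0.0441
clock: 11.35
tcp_pos: [0.6443, -0.0313, 0.1066]
orientation: [-1.539, -0.375, 0.372]
contact_force: [0.3, 0.4, -1.1]
grip_width: 0.0441
[ 0.6443392  -0.03126143  0.10655184] 27.286056654304893 0.0441106969906968
[ 0.1 64.5  2.3]
```

View pics/w11.png

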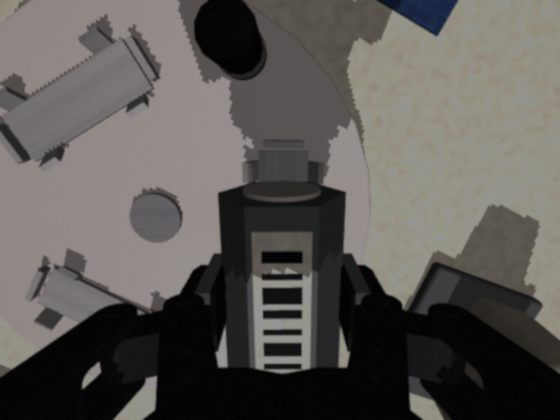

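```bash
python3 -m jog '0 0 0 0 15 1 0;0 0 0 0 15 1 0;0 0 0 0 15 0 0;0 0 0 0 0 0 0;0 0 0 0 0 0 0'
python3 -m jog '0 0 0 0 8 0 0;0 0 0 0 0 0 0;0 0 0 0 0 0 0;0 0 0 0 0 0 0;0 0 0 0 0 0 0'
python3 - <<'E'
from h import *
p,M,o=tool(); print(p,np.degrees(np.arctan2(M[1,0],M[0,0])),o["grip_width"]); d=np.array([.6435,-.0292,.042])-p; print((M.T@d*1000).round(1))
f=grab("wrist"); save(f,"w12",(180,100,400,300),3)
E
```

```text
clock: 11.82
tcp_pos: [0.6411, -0.0296, 0.0579]
orientation: [-1.537, -0.371, 0.377]
contact_force: [-0.1, 0.5, -1.1]
grip_width: 0.0442
clock: 12.23
tcp_pos: [0.643, -0.0295, 0.0526]
orientation: [-1.539, -0.374, 0.373]
contact_force: [0.3, -0.2, -1.0]
grip_width: 0.0439
[ 0.64298186 -0.02948876  0.05258303] 27.290646706439873 0.043887532073773085
[ 0.6 10.6  0. ]
```

View pics/w12.png

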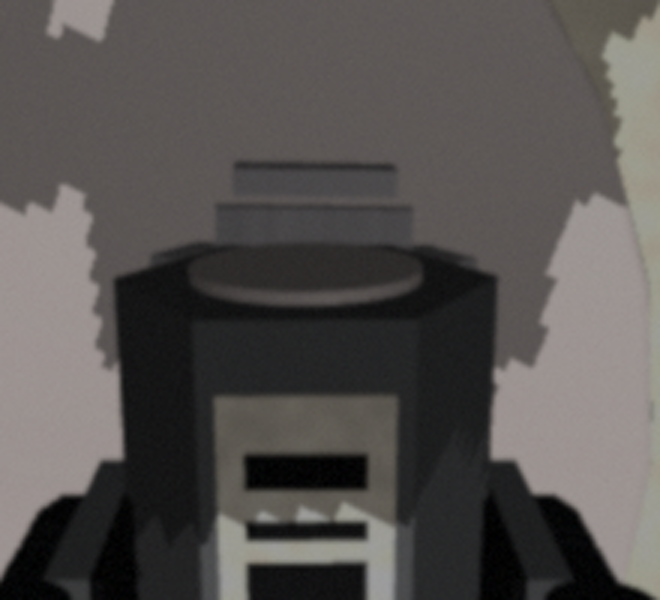

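Run:
```python
from h import *
f=grab("wrist"); p,M,o=tool(); W=cloud(f); Q=(W-p)@M*1000
for c in [(315,175),(315,190),(315,200),(315,215),(315,235),(305,300),(305,330)]:
    u,v=int(180+c[0]/3),int(100+c[1]/3); print(c,Q[v,u].round(1),W[v,u].round(4))
```

```text
(315, 175) [ 1.5 10.6 47.1] [0.6227 0.0131 0.0419]
(315, 190) [ 1.5 11.5 44.8] [0.6237 0.011  0.0411]
(315, 200) [ 1.6 19.9 42.3] [0.625  0.0088 0.0326]
(315, 215) [ 1.6 17.4 40.3] [0.6259 0.0071 0.0352]
(315, 235) [ 1.6 16.6 37.3] [0.6273 0.0043 0.036 ]
(305, 300) [ -0.  -32.9  39.2] [0.6249 0.0053 0.0854]
(305, 330) [ -0.  -38.5  37.5] [0.6257 0.0037 0.0911]
```

```bash
python3 -m jog '0 0 0 1.6 0 0 0;0 0 0 0 5 0 0;0 0 0 0 5 0 0;0 0 0 0 4 0 0;0 0 0 0 0 0 0'
python3 -m jog '0 0 0 0 0 0 0;0 0 0 0 0 0 0;0 0 0 0 1.5 0 0;0 0 0 0 0 0 0;0 0 0 0 0 0 0'
python3 - <<'E'
from h import *
p,M,o=tool(); print(p,o["contact_force"],o["grip_width"])
f=grab("wrist"); save(f,"w13",(180,100,400,300),3)
E
```

```text
clock: 12.75
tcp_pos: [0.6437, -0.0288, 0.0374]
orientation: [-1.538, -0.373, 0.374]
contact_force: [0.0, 0.3, -0.7]
grip_width: 0.0441
clock: 13.17
tcp_pos: [0.6441, -0.0288, 0.0372]
orientation: [-1.539, -0.373, 0.373]
contact_force: [-2.4, -0.0, 4.8]
grip_width: 0.0442
[ 0.64412576 -0.02881798  0.03715873] [-2.37173488 -0.03510151  4.75062198] 0.044197091543551476
```

View pics/w13.png

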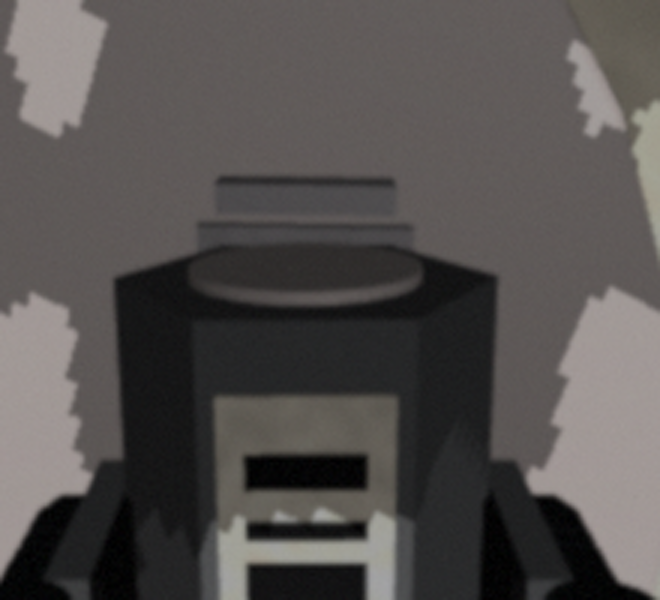

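```bash
python3 -m jog '0 0 0 0 0 0 0.65;0 0 0 0 0 0 0.75;0 0 0 0 0 0 0.85;0 0 0 0 0 0 1;0 0 0 0 0 0 1'
python3 -m jog '0 0 0 0 -20 0 1;0 0 0 0 -30 0 1;0 0 0 0 -35 0 1;0 0 0 0 -35 0 1;0 0 0 0 0 0 1'
python3 - <<'E'
from h import *
f=grab("wrist"); save(f,"w14"); p,M,o=tool(); print(p)
t=grab("top"); sleeves(t); save(t,"t14",(120,130,410,330),2.7)
E
```

```text
clock: 13.63
tcp_pos: [0.6441, -0.0288, 0.0365]
orientation: [-1.538, -0.373, 0.373]
contact_force: [-0.8, -0.0, 0.1]
grip_width: 0.0856
clock: 14.05
tcp_pos: [0.6482, -0.0277, 0.1641]
orientation: [-1.541, -0.382, 0.365]
contact_force: [1.0, 0.7, 0.5]
grip_width: 0.0853
[ 0.64681139 -0.02817809  0.16100329]
px [209. 213.] n 397 rect [597.9 186.3] [83.4 44.9] axis deg 77.5 ztop 0.0454 mean [0.5968 0.1853 0.0381]
```

View pics/w14.png

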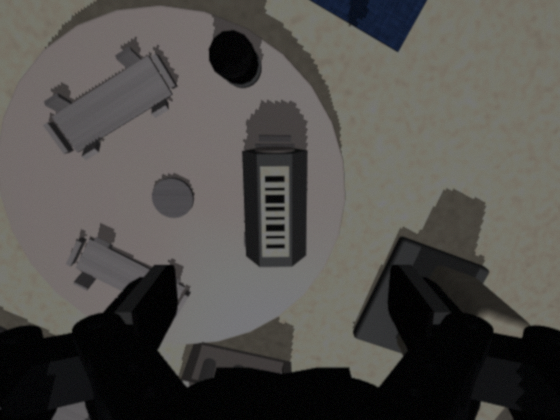

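View pics/t14.png

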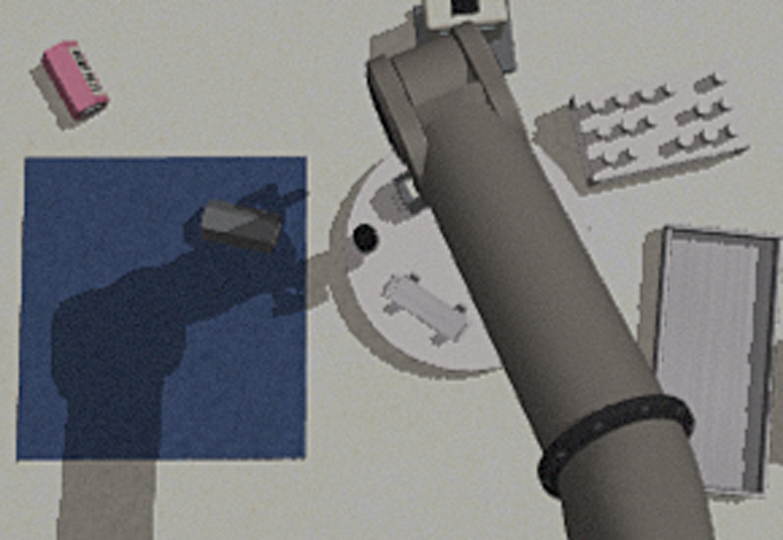

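```bash
python3 -m jog '0 6.67 0 0 0 0 1;0 6.67 0 0 0 0 1;0 6.67 0 0 0 0 1;0 6.67 0 0 0 0 1;0 6.67 0 0 0 0 1'
python3 -m jog '0 6.67 0 0 0 0 1;0 0 0 -15.4 0 33.3 1;0 0 0 -15.4 0 33.3 1;0 0 0 -15.4 0 33.3 1;0 0 0 -15.4 0 33.3 1'
python3 -m jog '0 0 0 -15.4 0 33.3 1;0 0 0 -15.4 0 33.3 1;0 0 0 0 25 0 1;0 0 0 0 25 0 1;0 0 0 0 0 0 1'
python3 -m jog '0 0 0 0 0 0 1;0 0 0 0 0 0 1;0 0 0 0 0 0 1;0 0 0 0 0 0 1;0 0 0 0 0 0 1'
python3 - <<'E'
from h import *
f=grab("wrist"); save(f,"w15"); p,M,o=tool(); print(p,np.degrees(np.arctan2(M[1,0],M[0,0]))); sleeves(f)
E
```

```text
clock: 14.57
tcp_pos: [0.643, -0.0291, 0.1547]
orientation: [-1.569, 0.09, -0.085]
contact_force: [-0.3, 0.1, -0.6]
grip_width: 0.0853
clock: 14.98
tcp_pos: [0.6119, 0.1156, 0.1549]
orientation: [-1.565, 0.177, -0.173]
contact_force: [0.8, 1.4, 0.3]
grip_width: 0.0856
clock: 15.4
tcp_pos: [0.5938, 0.1853, 0.1007]
orientation: [-1.569, 0.18, -0.166]
contact_force: [-0.8, -1.2, -0.2]
grip_width: 0.0853
clock: 15.82
tcp_pos: [0.5987, 0.1863, 0.1077]
orientation: [-1.563, 0.174, -0.176]
contact_force: [-0.2, -0.2, -0.1]
grip_width: 0.0854
[0.59851208 0.18631085 0.10751194] -12.760569985296897
px [280. 217.] n 8734 rect [598.1 186.4] [82.1 46.4] axis deg 76.9 ztop 0.0445 mean [0.5988 0.1892 0.0394]
```

View pics/w15.png

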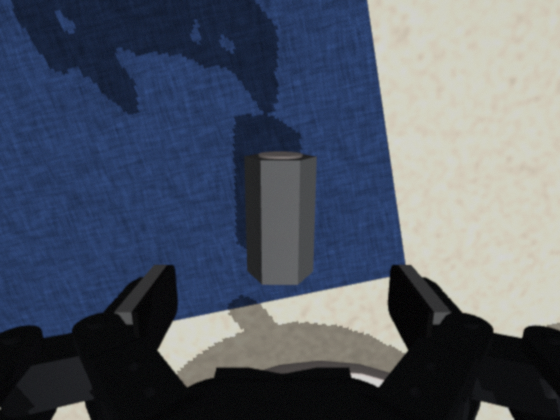

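```bash
python3 -m jog '0 0 0 0 35 0 1;0 0 0 0 35 0 1;0 0 0 0 30 0 1;0 0 0 0 0 0 1;0 0 0 0 0 0 1'
python3 -m jog '0 0 0 0 7.5 0 1;0 0 0 -11 0 0 1;0 0 0 -11 0 0 1;0 0 0 -2 0 0 1;0 0 0 0 0 0 1'
python3 -m jog '0 0 0 -4 -4.6 0 1;0 0 0 -4.2 -4.2 0 1;0 0 0 -4.6 -3.6 0 1;0 0 0 0 0 0 1;0 0 0 0 0 0 1'
python3 - <<'E'
from h import *
f=grab("wrist"); save(f,"w16"); p,M,o=tool(); print(p); sleeves(f)
E
```

```text
clock: 16.28
tcp_pos: [0.597, 0.1861, 0.0059]
orientation: [-1.565, 0.176, -0.172]
contact_force: [0.5, -1.1, -0.0]
grip_width: 0.0858
clock: 16.7
tcp_pos: [0.5737, 0.1926, 0.0003]
orientation: [-1.563, 0.172, -0.174]
contact_force: [0.6, -0.2, -0.4]
grip_width: 0.0856
clock: 17.12
tcp_pos: [0.5617, 0.1948, 0.0119]
orientation: [-1.564, 0.174, -0.174]
contact_force: [0.2, -0.5, -0.7]
grip_width: 0.0856
[0.56186301 0.19458851 0.01160542]
px [332. 276.] n 20828 rect [580.7 192.8] [78.2 41. ] axis deg 77.2 ztop 0.0487 mean [0.5817 0.202  0.0434]
px [152. 301.] n 2975 rect [519.6 205.7] [14.9 22.8] axis deg 115.5 ztop 0.0564 mean [0.5196 0.2082 0.045 ]
px [413. 301.] n 2994 rect [606.  186.4] [22.8 14.6] axis deg 39.9 ztop 0.0564 mean [0.6073 0.1885 0.045 ]
```

View pics/w16.png

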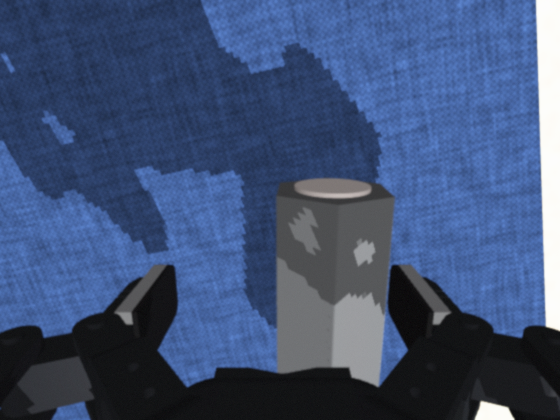

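```bash
python3 -m jog '0 0 0 -4.7 -2.9 0 1;0 0 0 -3 0 0 1;0 0 0 0 0 0 1;0 0 0 0 0 0 1;0 0 0 0 0 0 1'
python3 - <<'E'
from h import *
f=grab("wrist"); save(f,"w17"); p,M,o=tool(); print(p); sleeves(f)
E
```

```text
clock: 17.58
tcp_pos: [0.5545, 0.1962, 0.0143]
orientation: [-1.564, 0.174, -0.174]
contact_force: [-0.3, -0.5, -0.5]
grip_width: 0.0851
[0.55457837 0.19619628 0.01429598]
px [319. 274.] n 20961 rect [570.2 192.8] [82.7 46.3] axis deg 77.4 ztop 0.0444 mean [0.5703 0.2022 0.0396]
px [153. 300.] n 2773 rect [512.6 207.1] [14.7 22.9] axis deg 114.6 ztop 0.0572 mean [0.5123 0.2093 0.0465]
px [411. 300.] n 2757 rect [598.9 187.7] [22.9 14.9] axis deg 39.7 ztop 0.0571 mean [0.6    0.1896 0.0464]
```

View pics/w17.png

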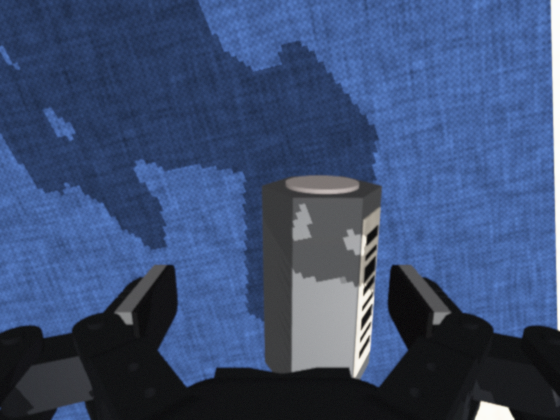

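```bash
python3 -m jog '0 0 0 2 14 0 1;0 0 0 -4 0 0 1;0 0 0 -4 0 0 1;0 0 0 -2 0 0 1;0 0 0 0 0 0 1'
python3 -m jog '0 0 0 -4 -4.6 0 1;0 0 0 -4.2 -4.2 0 1;0 0 0 -4.6 -3.6 0 1;0 0 0 -3 -2 0 1;0 0 0 0 0 0 1'
python3 - <<'E'
from h import *
f=grab("wrist"); save(f,"w18"); p,M,o=tool(); print(p); sleeves(f)
E
```

```text
clock: 18.05
tcp_pos: [0.5461, 0.1983, 0.0004]
orientation: [-1.564, 0.174, -0.174]
contact_force: [0.9, -0.2, 0.1]
grip_width: 0.0853
clock: 18.47
tcp_pos: [0.5306, 0.2021, 0.0156]
orientation: [-1.563, 0.173, -0.174]
contact_force: [0.0, 0.6, -0.4]
grip_width: 0.0855
[0.53104153 0.20180607 0.01531196]
px [312. 273.] n 20834 rect [543.6 199.5] [82.2 46.3] axis deg 77.8 ztop 0.0454 mean [0.5441 0.2084 0.04  ]
px [154. 299.] n 2623 rect [488.8 213. ] [14.8 22.8] axis deg 115.0 ztop 0.0572 mean [0.4883 0.215  0.047 ]
px [411. 299.] n 2645 rect [574.8 193.5] [23.  14.7] axis deg 41.2 ztop 0.0575 mean [0.5761 0.1954 0.0471]
```

View pics/w18.png

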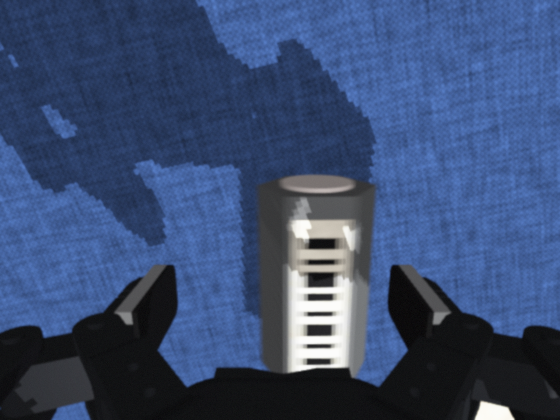

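```bash
python3 -m jog '0 0 0 6.4 0 0 1;0 0 0 6.4 0 0 1;0 0 0 0 10 0 1;0 0 0 0 0 0 1;0 0 0 0 0 0 0.6' 50
python3 -m jog '0 0 0 0 0 0 0;0 0 0 0 0 0 0;0 0 0 0 0 0 0;0 0 0 0 0 0 0;0 0 0 0 0 0 0'
python3 - <<'E'
from h import *
f=grab("wrist"); save(f,"w19"); p,M,o=tool(); print(p,o["grip_width"])
W=cloud(f);Q=(W-p)@M*1000; print(Q[190,280],Q[205,280])
E
```

```text
clock: 18.93
tcp_pos: [0.5432, 0.1982, 0.0037]
orientation: [-1.565, 0.176, -0.173]
contact_force: [-0.1, -1.0, -0.0]
grip_width: 0.0754
clock: 19.35
tcp_pos: [0.5436, 0.1989, 0.0052]
orientation: [-1.564, 0.174, -0.174]
contact_force: [-2.2, -0.1, 5.8]
grip_width: 0.044
[0.54356173 0.19886465 0.00518134] 0.04416459038858348
[ 4.11130115e-03 -2.63893921e+01  4.14495208e+01] [  0.08697337 -38.72693118  39.47913209]
```

View pics/w19.png

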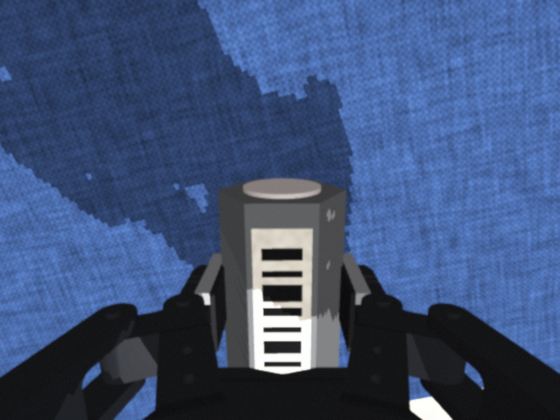

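```bash
python3 -m jog '0 0 0 0 -10 0 0;0 0 0 0 -20 0 0;0 0 0 0 -30 0 0;0 0 0 0 -30 0 0;0 0 0 0 -35 0 0'
python3 -m jog '0 0 0 0 -35 0 0;0 6.67 0 0 0 0 0;0 6.67 0 0 0 0 0;0 6.66 0 0 0 0 0;0 0 0 14.6 0 -34.4 0'
python3 -m jog '0 0 0 14.6 0 -34.4 0;0 0 0 14.6 0 -34.4 0;0 0 0 14.6 0 -34.4 0;0 0 0 14.6 0 -34.4 0;0 0 0 14.6 0 -34.4 0'
python3 -m jog '0 0 0 0 25 0 0;0 0 0 0 25 0 0;0 0 0 0 8 0 0;0 0 0 0 0 0 0;0 0 0 0 0 0 0'
python3 -m jog '0 0 0 0 0 0 0;0 0 0 0 0 0 0;0 0 0 0 0 0 0;0 0 0 0 0 0 0;0 0 0 0 0 0 0'
python3 - <<'E'
from h import *
p,M,o=tool(); print(p,np.degrees(np.arctan2(M[1,0],M[0,0])),o["grip_width"]); d=np.array([.5057,-.0223,.042])-p; print((M.T@d*1000).round(1))
f=grab("wrist"); save(f,"w20")
E
```

```text
clock: 19.82
tcp_pos: [0.543, 0.1982, 0.1305]
orientation: [-1.565, 0.176, -0.173]
contact_force: [-0.4, 0.6, -1.7]
grip_width: 0.0444
clock: 20.23
tcp_pos: [0.5376, 0.1705, 0.1666]
orientation: [-1.517, 0.444, -0.446]
contact_force: [0.8, 0.8, -1.5]
grip_width: 0.044
clock: 20.65
tcp_pos: [0.5053, -0.024, 0.1653]
orientation: [-1.524, 0.447, -0.448]
contact_force: [0.3, -0.5, -1.0]
grip_width: 0.0438
clock: 21.07
tcp_pos: [0.5061, -0.0216, 0.1073]
orientation: [-1.524, 0.447, -0.446]
contact_force: [0.4, -0.3, -0.7]
grip_width: 0.044
clock: 21.48
tcp_pos: [0.5062, -0.0222, 0.1073]
orientation: [-1.524, 0.447, -0.448]
contact_force: [0.8, 0.6, -2.0]
grip_width: 0.0441
[ 0.50620781 -0.02223051  0.10725733] -32.71742780013057 0.04414249465631834
[-0.4 65.3 -0.4]
```

View pics/w20.png

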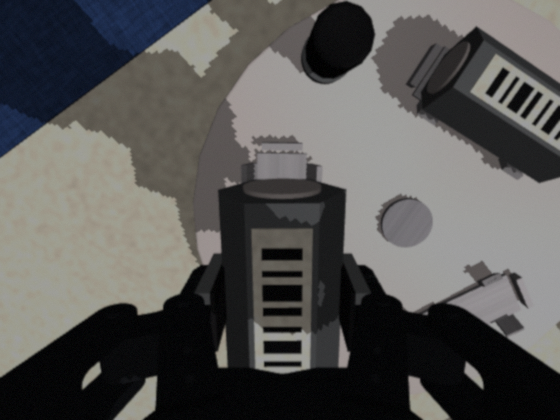

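Well aligned. Descend and check as before.

```bash
python3 -m jog '0 0 0 0 15 0 0;0 0 0 0 15 0 0;0 0 0 0 15 0 0;0 0 0 0 8 0 0;0 0 0 0 0 0 0'
python3 -m jog '0 0 0 0 0 0 0;0 0 0 0 0 0 0;0 0 0 0 0 0 0;0 0 0 0 0 0 0;0 0 0 0 0 0 0'
python3 - <<'E'
from h import *
f=grab("wrist"); save(f,"w21",(180,100,400,300),3); p,M,o=tool(); print(p,np.degrees(np.arctan2(M[1,0],M[0,0])),o["grip_width"])
W=cloud(f);Q=(W-p)@M*1000
print([Q[v,283].round(1).tolist() for v in range(150,205,4)])
E
```

```text
clock: 21.95
tcp_pos: [0.5047, -0.0223, 0.0523]
orientation: [-1.525, 0.45, -0.445]
contact_force: [0.3, 0.1, -0.8]
grip_width: 0.0439
clock: 22.37
tcp_pos: [0.5063, -0.0224, 0.0544]
orientation: [-1.524, 0.447, -0.448]
contact_force: [-0.8, -0.2, -1.3]
grip_width: 0.0439
[ 0.50618049 -0.02235949  0.05425426] -32.731649994258575 0.04410819970928354
[[1.3, 21.1, 50.1], [1.3, 13.5, 49.2], [1.3, 13.6, 47.4], [1.3, 12.6, 45.8], [1.3, 20.2, 42.9], [1.3, 17.7, 41.4], [1.3, 18.9, 39.4], [1.3, 18.6, 37.5], [1.2, -12.4, 41.8], [1.2, -20.2, 41.8], [1.2, -26.8, 41.9], [1.2, -34.7, 42.3], [1.2, -32.2, 40.4], [1.2, -36.3, 40.1]]
```

View pics/w21.png

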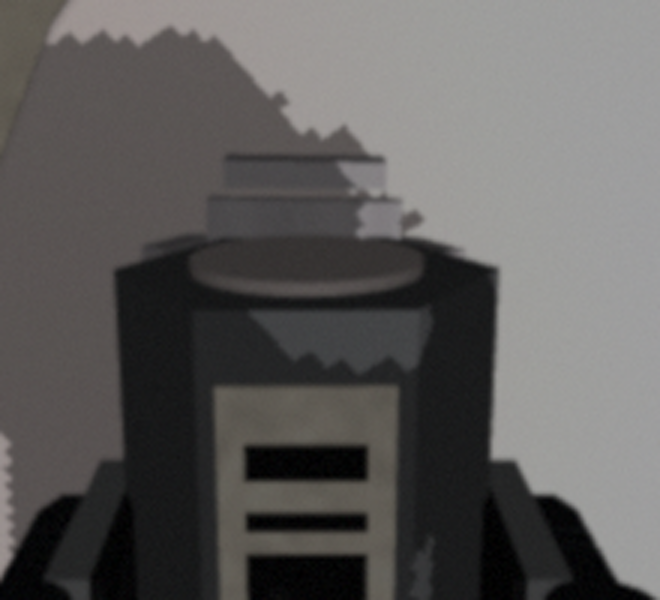

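```bash
python3 -m jog '0 0 0 0 6 0 0;0 0 0 0 6 0 0;0 0 0 0 4 0 0;0 0 0 0 0 0 0;0 0 0 0 0 0 0'
python3 -m jog '0 0 0 0 0 0 0;0 0 0 0 1.3 0 0;0 0 0 0 0 0 0;0 0 0 0 0 0 0;0 0 0 0 0 0 0'
```

```text
clock: 22.83
tcp_pos: [0.5057, -0.0222, 0.0373]
orientation: [-1.524, 0.448, -0.447]
contact_force: [0.1, -0.7, -1.5]
grip_width: 0.0441
clock: 23.25
tcp_pos: [0.5059, -0.0222, 0.0371]
orientation: [-1.524, 0.448, -0.448]
contact_force: [-2.6, 1.5, 9.0]
grip_width: 0.0438
```

```bash
python3 -m jog '0 0 0 0 0 0 0.65;0 0 0 0 0 0 0.75;0 0 0 0 0 0 0.85;0 0 0 0 0 0 1;0 0 0 0 0 0 1'
python3 -m jog '0 0 0 0 -20 0 1;0 0 0 0 -30 0 1;0 0 0 0 -35 0 1;0 0 0 0 -35 0 1;0 0 0 0 0 0 1'
python3 -m jog '0 0 0 0 0 0 1;0 0 0 0 0 0 1;0 0 0 0 0 0 1;0 0 0 0 0 0 1;0 0 0 0 0 0 1'
python3 - <<'E'
from h import *
f=grab("wrist"); save(f,"w22"); p,M,o=tool(); print(p)
W=cloud(f); m=(W[...,2]>.07)&(W[...,2]<.11)&(np.hypot(W[...,0]-.577,W[...,1]-.045)<.05); q=W[m]; print("knob",q.mean(0),(q.min(0)+q.max(0))/2,len(q), np.median(q[q[:,2]>.09],0))
sleeves(f,(.45,.72),(-.1,.1),.055,.09)
t=grab("top"); save(t,"t22",(120,130,410,330),2.7)
E
```

```text
clock: 23.67
tcp_pos: [0.5059, -0.0223, 0.0364]
orientation: [-1.524, 0.448, -0.447]
contact_force: [0.7, -0.9, -0.3]
grip_width: 0.0857
clock: 24.08
tcp_pos: [0.51, -0.0218, 0.1626]
orientation: [-1.521, 0.439, -0.455]
contact_force: [1.0, 0.2, 0.1]
grip_width: 0.0855
clock: 24.5
tcp_pos: [0.5052, -0.0223, 0.1553]
orientation: [-1.525, 0.449, -0.446]
contact_force: [0.7, 0.5, -0.3]
grip_width: 0.0852
[ 0.50534035 -0.02226478  0.1555453 ]
knob [0.57873346 0.04482646 0.0952663 ] [0.57990533 0.04506886 0.08457885] 2133 [0.57949341 0.04506373 0.09666771]
px [471. 110.] n 10015 rect [644.8 -29.7] [46.5 82.6] axis deg 117.5 ztop 0.077 mean [ 0.6404 -0.0286  0.0715]
px [314.  74.] n 232 rect [570.8  42.2] [ 6.8 22.4] axis deg 108.8 ztop 0.0859 mean [0.5694 0.0418 0.0733]
px [284. 209.] n 7738 rect [507.2 -22.1] [82.2 46.3] axis deg 57.5 ztop 0.077 mean [ 0.5086 -0.0199  0.0717]
```

View pics/w22.png

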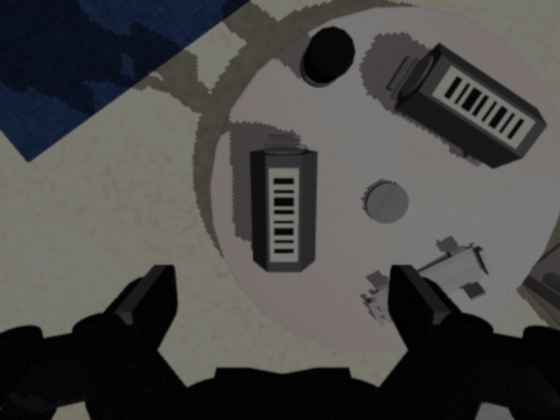

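View pics/t22.png

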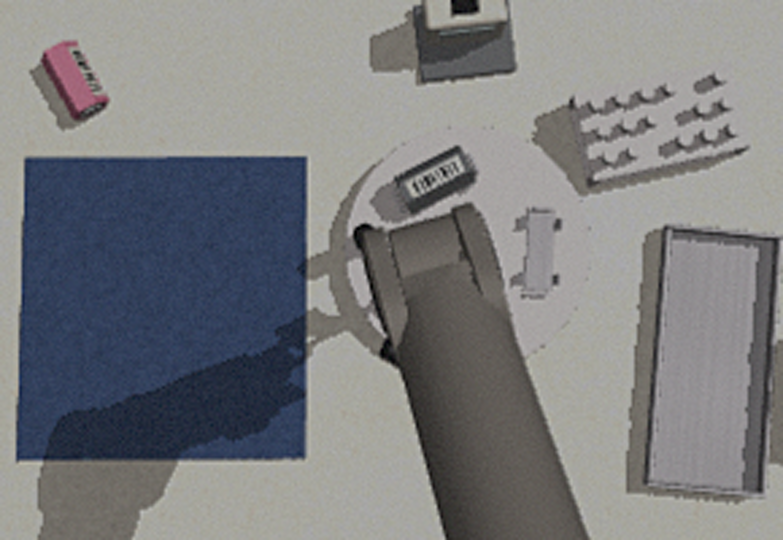

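```bash
python3 -m jog '0 -5.94 0 0 0 0 0.6;0 -5.94 0 0 0 0 0.6;0 -5.94 0 0 0 0 0.6;0 -5.94 0 0 0 0 0.6;0 -5.94 0 0 0 0 0.6' 30
python3 -m jog '0 0 0 23.2 0 23.8 0.6;0 0 0 23.2 0 23.8 0.6;0 0 0 23.2 0 23.8 0.6;0 0 0 0 0 0 0.6;0 0 0 0 0 0 0.6'
python3 -m jog '0 0 0 0 0 0 0.6;0 0 0 0 0 0 0.6;0 0 0 0 0 0 0.6;0 0 0 0 0 0 0.6;0 0 0 0 0 0 0.6'
python3 - <<'E'
from h import *
f=grab("wrist"); save(f,"w23"); p,M,o=tool(); print(p,np.degrees(np.arctan2(M[1,0],M[0,0])),o["grip_width"])
W=cloud(f); q=W[(W[...,2]>.088)&(W[...,2]<.11)&(np.hypot(W[...,0]-.577,W[...,1]-.045)<.03)]; print(len(q)); 
if len(q): print((q.min(0)+q.max(0))/2,np.median(q,0))
E
```

```text
clock: 25.02
tcp_pos: [0.5058, -0.0223, 0.1562]
orientation: [-1.57, 0.038, -0.037]
contact_force: [-0.3, -1.0, 0.3]
grip_width: 0.0512
clock: 25.43
tcp_pos: [0.5798, 0.0473, 0.156]
orientation: [-1.569, 0.04, -0.039]
contact_force: [0.3, -0.6, 0.1]
grip_width: 0.051
clock: 25.85
tcp_pos: [0.5789, 0.0445, 0.1566]
orientation: [-1.571, 0.042, -0.042]
contact_force: [-0.3, -0.0, -0.1]
grip_width: 0.0515
[0.57900894 0.04472286 0.15665793] -3.068134323329542 0.05099384105391554
1397
[0.58024096 0.04560849 0.09335576] [0.58028759 0.04689847 0.09658044]
```

View pics/w23.png

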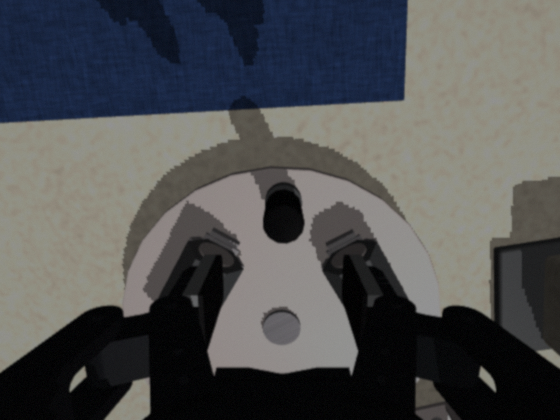

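```bash
python3 -m jog '0 0 0 1 20 1 0.6;0 0 0 0 24 0 0.6;0 0 0 0 24 0 0.6;0 0 0 0 24 0 0.6;0 0 0 0 0 0 0.6'
python3 -m jog '0 0 0 0 0 0 0.4;0 0 0 0 0 0 0.3;0 0 0 0 0 0 0;0 0 0 0 0 0 0;0 0 0 0 0 0 0' 25
python3 -m jog '0 0 0 0 0 0 0;0 0 0 0 0 0 0;0 0 0 0 0 0 0;0 0 0 0 0 0 0;0 0 0 0 0 0 0'
python3 - <<'E'
from h import *
f=grab("wrist"); save(f,"w24"); p,M,o=tool(); print(p,np.degrees(np.arctan2(M[1,0],M[0,0])),o["grip_width"])
E
```

```text
clock: 26.32
tcp_pos: [0.577, 0.0453, 0.0604]
orientation: [-1.572, 0.047, -0.036]
contact_force: [-1.6, 0.3, -0.1]
grip_width: 0.0513
clock: 26.73
tcp_pos: [0.5812, 0.0465, 0.0659]
orientation: [-1.57, 0.04, -0.044]
contact_force: [-1.0, 0.1, 2.9]
grip_width: 0.0253
clock: 27.15
tcp_pos: [0.5812, 0.0465, 0.0659]
orientation: [-1.57, 0.04, -0.043]
contact_force: [-1.2, -0.3, 7.0]
grip_width: 0.0256
[0.58118131 0.04647929 0.06587013] -3.0300537800920666 0.02543531085080384
```

View pics/w24.png

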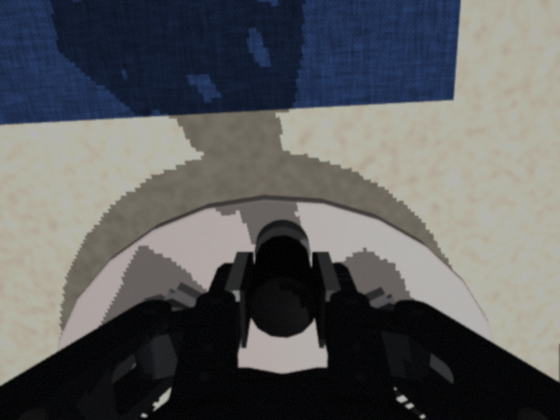

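Run:
```python
import numpy as np
for g in range(13):
    print(g,'; '.join('%.1f %.1f'%(11.72*np.cos(a),11.72*np.sin(a)) for a in np.radians(182+6*np.arange(5*g,5*g+5))))
```

```text
0 -11.7 -0.4; -11.6 -1.6; -11.4 -2.8; -11.0 -4.0; -10.5 -5.1
1 -9.9 -6.2; -9.2 -7.2; -8.4 -8.1; -7.5 -9.0; -6.6 -9.7
2 -5.5 -10.3; -4.4 -10.9; -3.2 -11.3; -2.0 -11.5; -0.8 -11.7
3 0.4 -11.7; 1.6 -11.6; 2.8 -11.4; 4.0 -11.0; 5.1 -10.5
4 6.2 -9.9; 7.2 -9.2; 8.1 -8.4; 9.0 -7.5; 9.7 -6.6
5 10.3 -5.5; 10.9 -4.4; 11.3 -3.2; 11.5 -2.0; 11.7 -0.8
6 11.7 0.4; 11.6 1.6; 11.4 2.8; 11.0 4.0; 10.5 5.1
7 9.9 6.2; 9.2 7.2; 8.4 8.1; 7.5 9.0; 6.6 9.7
8 5.5 10.3; 4.4 10.9; 3.2 11.3; 2.0 11.5; 0.8 11.7
9 -0.4 11.7; -1.6 11.6; -2.8 11.4; -4.0 11.0; -5.1 10.5
10 -6.2 9.9; -7.2 9.2; -8.1 8.4; -9.0 7.5; -9.7 6.6
11 -10.3 5.5; -10.9 4.4; -11.3 3.2; -11.5 2.0; -11.7 0.8
12 -11.7 -0.4; -11.6 -1.6; -11.4 -2.8; -11.0 -4.0; -10.5 -5.1
```

```bash
python3 -m jog '0 0 0 -11.7 0 -0.4 0;0 0 0 -11.6 0 -1.6 0;0 0 0 -11.4 0 -2.8 0;0 0 0 -11 0 -4 0;0 0 0 -10.5 0 -5.1 0' 25
python3 -m jog '0 0 0 -9.9 0 -6.2 0;0 0 0 -9.2 0 -7.2 0;0 0 0 -8.4 0 -8.1 0;0 0 0 -7.5 0 -9 0;0 0 0 -6.6 0 -9.7 0'
python3 - <<'E'
from h import *
p,M,o=tool(); d=p[:2]-[.573,-.0655]; print(p,np.hypot(*d),np.degrees(np.arctan2(d[1],d[0])),o["contact_force"],o["grip_width"]); save(grab("side"),"s25",(180,150,380,290),3.5)
E
```

```text
clock: 27.62
tcp_pos: [0.5246, 0.0362, 0.0659]
orientation: [-1.569, 0.038, -0.044]
contact_force: [1.3, 1.8, 4.4]
grip_width: 0.0247
clock: 28.03
tcp_pos: [0.4802, -0.0015, 0.0658]
orientation: [-1.569, 0.038, -0.042]
contact_force: [-1.5, 3.6, 10.4]
grip_width: 0.0255
[ 0.48017827 -0.00147214  0.06579739] 0.11276275777015998 145.40232784435813 [-1.48845456  3.55083716 10.42497749] 0.02553131196826601
```

View pics/s25.png

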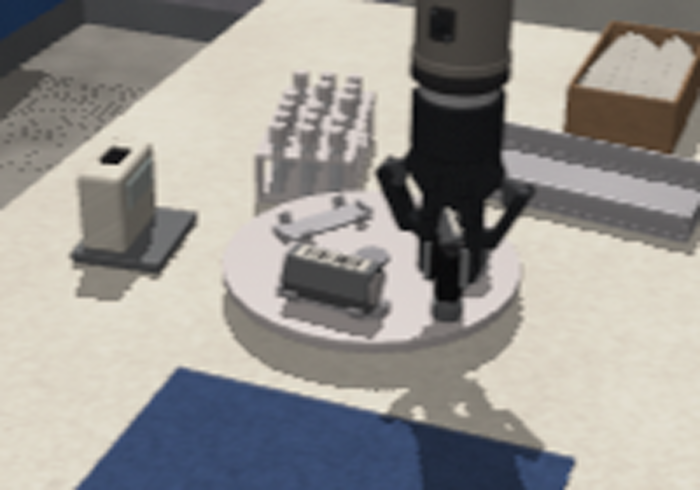

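```bash
python3 -m jog '0 0 0 -5.5 -1 -10.3 0;0 0 0 -4.4 0 -10.9 0;0 0 0 -3.2 0 -11.3 0;0 0 0 -2 0 -11.5 0;0 0 0 -0.8 0 -11.7 0'
python3 -m jog '0 0 0 0.4 0 -11.7 0;0 0 0 1.6 0 -11.6 0;0 0 0 2.8 0 -11.4 0;0 0 0 4 0 -11 0;0 0 0 5.1 0 -10.5 0'
python3 - <<'E'
from h import *
p,M,o=tool(); d=p[:2]-[.573,-.0655]; print(p,np.hypot(*d),np.degrees(np.arctan2(d[1],d[0])),o["contact_force"],o["grip_width"]); save(grab("side"),"s26",(180,150,380,290),3.5)
E
```

```text
clock: 28.5
tcp_pos: [0.4604, -0.0585, 0.0659]
orientation: [-1.571, 0.042, -0.042]
contact_force: [-1.0, 2.0, 4.7]
grip_width: 0.0252
clock: 28.92
tcp_pos: [0.4722, -0.1157, 0.0659]
orientation: [-1.571, 0.041, -0.043]
contact_force: [0.9, 2.0, 4.7]
grip_width: 0.0253
[ 0.47218694 -0.11565644  0.06587041] 0.11260080775040479 -153.5487717804812 [0.92660927 2.0478878  4.67841933] 0.025256695452097418
```

View pics/s26.png

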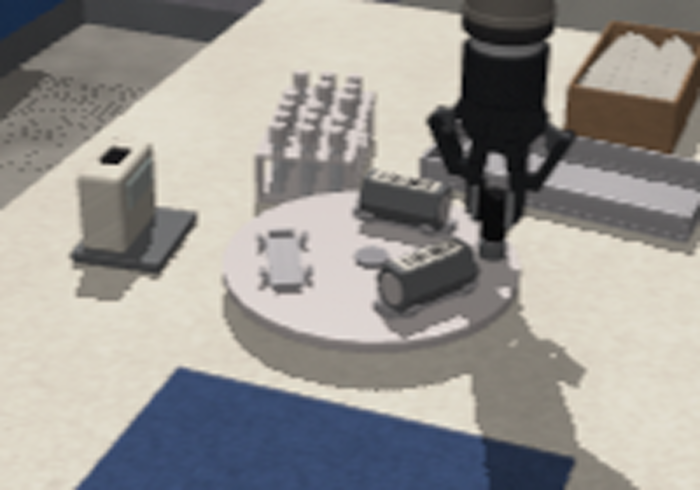

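```bash
python3 -m jog '0 0 0 6.2 0 -9.9 0;0 0 0 7.2 0 -9.2 0;0 0 0 8.1 0 -8.4 0;0 0 0 9 0 -7.5 0;0 0 0 9.7 0 -6.6 0'
python3 -m jog '0 0 0 10.3 0 -5.5 0;0 0 0 10.9 0 -4.4 0;0 0 0 11.3 0 -3.2 0;0 0 0 11.5 0 -2 0;0 0 0 11.7 0 -0.8 0'
python3 -m jog '0 0 0 11.7 0 0.4 0;0 0 0 11.6 0 1.6 0;0 0 0 11.4 0 2.8 0;0 0 0 11 0 4 0;0 0 0 10.5 0 5.1 0'
python3 - <<'E'
from h import *
p,M,o=tool(); d=p[:2]-[.573,-.0655]; print(p,np.hypot(*d),np.degrees(np.arctan2(d[1],d[0])),o["contact_force"],o["grip_width"]); save(grab("side"),"s27",(180,150,380,290),3.5)
E
```

```text
clock: 29.38
tcp_pos: [0.5102, -0.1585, 0.0659]
orientation: [-1.571, 0.042, -0.042]
contact_force: [-0.9, 2.3, 7.8]
grip_width: 0.025
clock: 29.8
tcp_pos: [0.565, -0.177, 0.0659]
orientation: [-1.57, 0.042, -0.041]
contact_force: [-1.9, 2.5, 8.5]
grip_width: 0.0251
clock: 30.22
tcp_pos: [0.6217, -0.1658, 0.0659]
orientation: [-1.57, 0.042, -0.041]
contact_force: [-2.1, 1.6, 8.4]
grip_width: 0.0251
[ 0.6216921  -0.16576173  0.06591049] 0.11146001959433592 -64.09647623930239 [-2.05736369  1.59764995  8.41659447] 0.025124016275597426
```

View pics/s27.png

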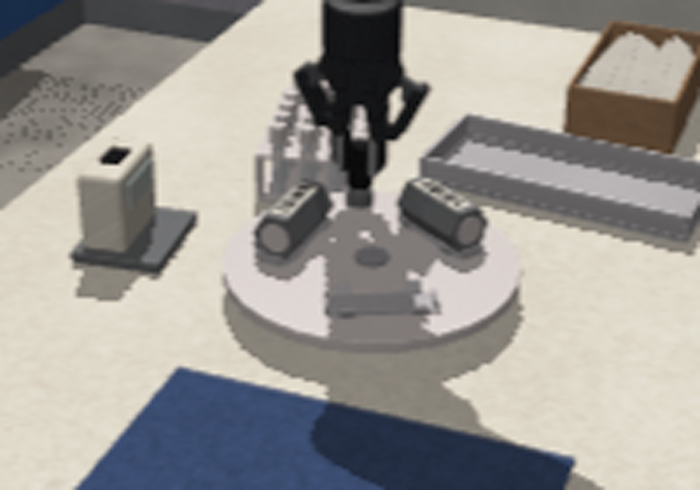

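```bash
python3 -m jog '0 0 0 9.9 0 6.2 0;0 0 0 9.2 0 7.2 0;0 0 0 8.4 0 8.1 0;0 0 0 7.5 0 9 0;0 0 0 6.6 0 9.7 0'
python3 -m jog '0 0 0 5.5 0 10.3 0;0 0 0 4.4 0 10.9 0;0 0 0 3.2 0 11.3 0;0 0 0 2 0 11.5 0;0 0 0 0.8 0 11.7 0'
python3 -m jog '0 0 0 -0.4 0 11.7 0;0 0 0 -1.6 0 11.6 0;0 0 0 -2.8 0 11.4 0;0 0 0 -4 0 11 0;0 0 0 -5.1 0 10.5 0'
python3 - <<'E'
from h import *
p,M,o=tool(); d=p[:2]-[.573,-.0655]; print(p,np.hypot(*d),np.degrees(np.arctan2(d[1],d[0])),o["contact_force"],o["grip_width"]); save(grab("side"),"s28",(180,150,380,290),3.5)
E
```

```text
clock: 30.68
tcp_pos: [0.6648, -0.1284, 0.0659]
orientation: [-1.571, 0.043, -0.041]
contact_force: [-3.6, 0.4, 10.0]
grip_width: 0.0251
clock: 31.1
tcp_pos: [0.6839, -0.0741, 0.0659]
orientation: [-1.572, 0.042, -0.042]
contact_force: [-2.1, -1.2, 7.9]
grip_width: 0.025
clock: 31.52
tcp_pos: [0.6734, -0.0171, 0.066]
orientation: [-1.572, 0.041, -0.043]
contact_force: [0.0, -1.9, 5.4]
grip_width: 0.0254
[ 0.67342197 -0.01712798  0.06596475] 0.11146490200891576 25.7195396235412 [ 0.02827952 -1.9365031   5.40284018] 0.025373883184994565
```

View pics/s28.png

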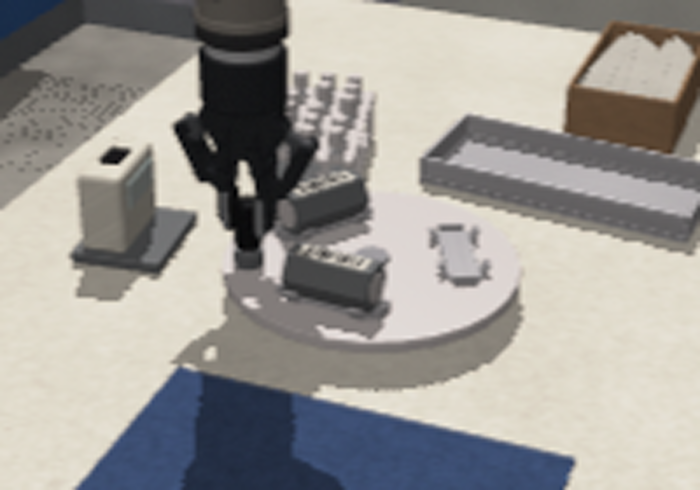

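```bash
python3 -m jog '0 0 0 -6.2 0 9.9 0;0 0 0 -7.2 0 9.2 0;0 0 0 -8.1 0 8.4 0;0 0 0 -9 0 7.5 0;0 0 0 -9.7 0 6.6 0'
python3 -m jog '0 0 0 -10.3 0 5.5 0;0 0 0 -10.9 0 4.4 0;0 0 0 -11.3 0 3.2 0;0 0 0 -11.5 0 2 0;0 0 0 -11.7 0 0.8 0'
python3 -m jog '0 0 0 -11.7 0 -0.4 0;0 0 0 -8 0 -1.1 0;0 0 0 0 0 0 0;0 0 0 0 0 0 0;0 0 0 0 0 0 0'
python3 - <<'E'
from h import *
p,M,o=tool(); d=p[:2]-[.573,-.0655]; print(p,np.hypot(*d),np.degrees(np.arctan2(d[1],d[0])),o["contact_force"],o["grip_width"]); save(grab("side"),"s29",(180,150,380,290),3.5)
E
```

```text
clock: 31.98
tcp_pos: [0.6348, 0.0278, 0.0659]
orientation: [-1.571, 0.041, -0.042]
contact_force: [-0.1, -1.8, 7.3]
grip_width: 0.0254
clock: 32.4
tcp_pos: [0.5798, 0.0466, 0.0659]
orientation: [-1.571, 0.041, -0.042]
contact_force: [0.8, -0.0, 5.6]
grip_width: 0.0251
clock: 32.82
tcp_pos: [0.5596, 0.0461, 0.0659]
orientation: [-1.571, 0.042, -0.041]
contact_force: [-1.0, 0.5, 9.1]
grip_width: 0.025
[0.55961375 0.04609695 0.065876  ] 0.112396930348532 96.8400479838053 [-1.00943949  0.50951158  9.08308622] 0.025037928892164447
```

View pics/s29.png

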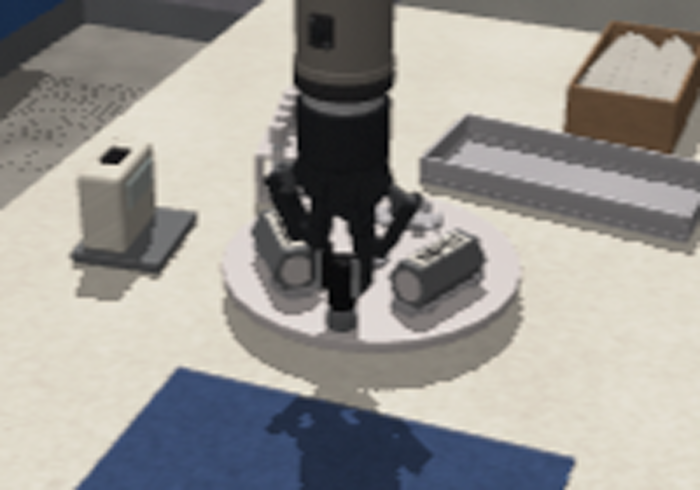

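```bash
python3 -m jog '0 0 0 0 0 0 0.6;0 0 0 0 0 0 0.6;0 0 0 0 0 0 0.6;0 0 0 0 0 0 0.6;0 0 0 0 -15 0 0.6'
python3 -m jog '0 0 0 0 -25 0 0.6;0 0 0 0 -30 0 0.6;0 0 0 0 -35 0 0.6;0 0 0 0 0 -25 1;0 0 0 0 0 -25 1'
python3 -m jog '0 0 0 0 0 -25 1;0 0 0 0 0 -25 1;0 0 0 0 0 0 1;0 0 0 0 0 0 1;0 0 0 0 0 0 1'
python3 -m jog '0 0 0 0 0 0 1;0 0 0 0 0 0 1;0 0 0 0 0 0 1;0 0 0 0 0 0 1;0 0 0 0 0 0 1'
python3 - <<'E'
from h import *
f=grab("wrist"); save(f,"w30"); p,M,o=tool(); print(p)
sleeves(f,(.45,.72),(-.1,.12),.058,.085)
W=cloud(f); q=W[(W[...,2]>.088)&(W[...,2]<.11)&(np.hypot(W[...,0]-.559,W[...,1]-.045)<.03)]; print(len(q),np.median(q,0))
t=grab("top"); save(t,"t30",(240,130,520,330),2.8)
E
```

```text
clock: 33.28
tcp_pos: [0.5581, 0.0453, 0.078]
orientation: [-1.571, 0.046, -0.037]
contact_force: [-0.5, -0.4, -0.1]
grip_width: 0.0511
clock: 33.7
tcp_pos: [0.5592, -0.0026, 0.1729]
orientation: [-1.57, 0.035, -0.042]
contact_force: [0.0, -1.3, -0.7]
grip_width: 0.0736
clock: 34.12
tcp_pos: [0.555, -0.0534, 0.1703]
orientation: [-1.57, 0.042, -0.041]
contact_force: [0.5, -0.3, 0.0]
grip_width: 0.0854
clock: 34.53
tcp_pos: [0.5553, -0.0536, 0.1705]
orientation: [-1.57, 0.041, -0.041]
contact_force: [-0.2, -0.3, -0.5]
grip_width: 0.0854
[ 0.55522597 -0.05376128  0.17050145]
px [283.  80.] n 61 rect [560.8  32.5] [12.1  1.7] axis deg 2.8 ztop 0.0817 mean [0.5608 0.0325 0.0717]
px [395. 151.] n 7450 rect [637.2 -17.8] [44.4 82.2] axis deg 127.4 ztop 0.077 mean [ 0.6344 -0.0172  0.0724]
px [205. 183.] n 6873 rect [500.6 -34.2] [82.1 44.1] axis deg 67.7 ztop 0.0771 mean [ 0.5031 -0.0328  0.0724]
1696 [0.560286   0.0443276  0.09667704]
```

View pics/w30.png

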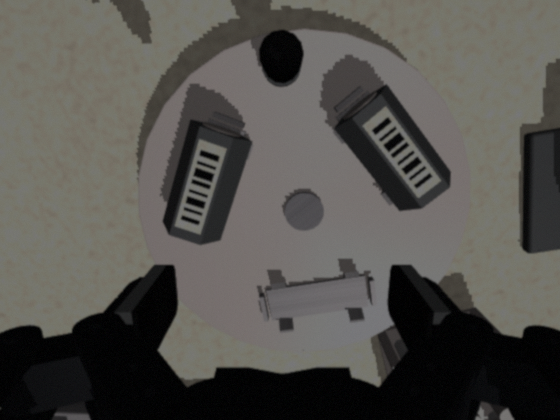

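View pics/t30.png

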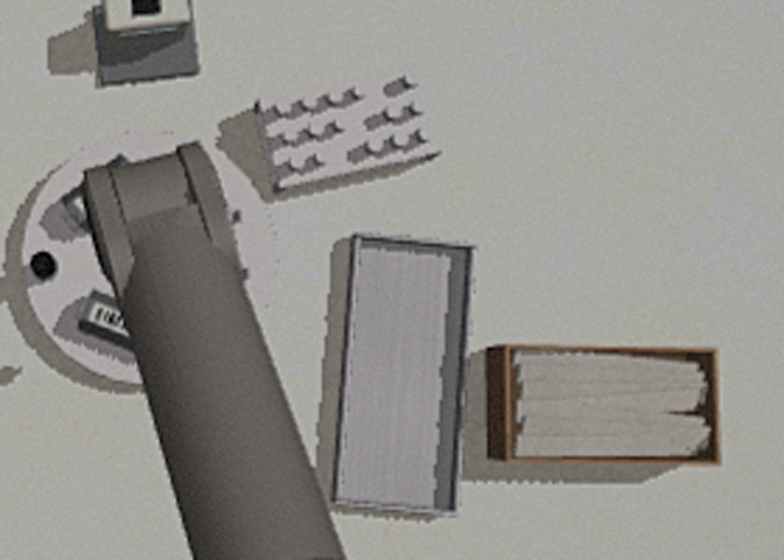

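```bash
python3 -m jog '0 6.47 0 0 0 0 1;0 6.47 0 0 0 0 1;0 6.47 0 0 0 0 1;0 0 0 -29.4 0 -1.7 1;0 0 0 -29.4 0 -1.7 1'
python3 -m jog '0 0 0 0 25 0 1;0 0 0 0 25 0 1;0 0 0 0 0 0 1;0 0 0 0 0 0 1;0 0 0 0 0 0 1'
python3 -m jog '0 0 0 0 0 0 1;0 0 0 0 0 0 1;0 0 0 0 0 0 1;0 0 0 0 0 0 1;0 0 0 0 0 0 1'
python3 - <<'E'
from h import *
f=grab("wrist"); save(f,"w31"); p,M,o=tool(); print(p,np.degrees(np.arctan2(M[1,0],M[0,0])))
sleeves(f,(.44,.56),(-.1,.04),.052,.085)
E
```

```text
clock: 35.05
tcp_pos: [0.4998, -0.0347, 0.1704]
orientation: [-1.548, 0.308, -0.309]
contact_force: [0.2, 1.1, -0.0]
grip_width: 0.0853
clock: 35.47
tcp_pos: [0.5004, -0.0346, 0.1214]
orientation: [-1.548, 0.307, -0.308]
contact_force: [-0.3, 0.5, 0.7]
grip_width: 0.0853
clock: 35.88
tcp_pos: [0.4998, -0.0348, 0.1208]
orientation: [-1.549, 0.307, -0.308]
contact_force: [-0.2, -0.2, -0.0]
grip_width: 0.0852
[ 0.49969533 -0.03482093  0.12072764] -22.444401777279825
px [322.  75.] n 170 rect [553.3  35.2] [ 2.  13.2] axis deg 144.3 ztop 0.082 mean [0.5519 0.0356 0.0702]
px [282. 225.] n 10287 rect [500.4 -34.1] [82.2 46.4] axis deg 67.7 ztop 0.077 mean [ 0.5017 -0.0311  0.0717]
```

View pics/w31.png

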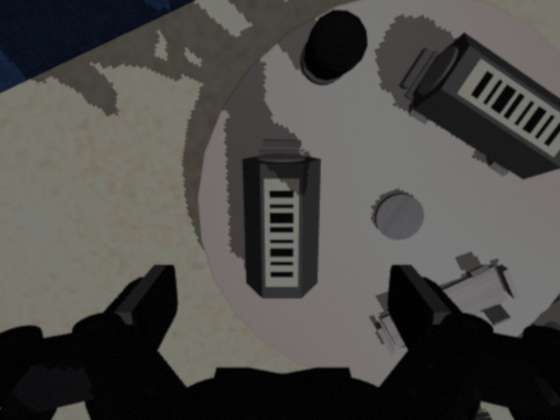

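```bash
python3 -m jog '0 0 0 0.4 25 0.6 1;0 0 0 0 25 0 1;0 0 0 0 20 0 1;0 0 0 0 13 0 1;0 0 0 0 0 0 1'
python3 -m jog '0 0 0 0 0 0 0.7;0 0 0 0 0 0 0;0 0 0 0 0 0 0;0 0 0 0 0 0 0;0 0 0 0 0 0 0' 50
python3 -m jog '0 0 0 0 0 0 0;0 0 0 0 0 0 0;0 0 0 0 -5 0 0;0 0 0 0 -10 0 0;0 0 0 0 -15 0 0'
python3 -m jog '0 0 0 0 -30 0 0;0 0 0 0 -35 0 0;0 0 0 0 -35 0 0;0 -5.5 0 0 0 0 0;0 -5.5 0 0 0 0 0'
python3 - <<'E'
from h import *
f=grab("wrist"); save(f,"w32"); p,M,o=tool(); print(p,np.degrees(np.arctan2(M[1,0],M[0,0])),o["grip_width"])
E
```

```text
clock: 36.35
tcp_pos: [0.4981, -0.0344, 0.0351]
orientation: [-1.55, 0.311, -0.303]
contact_force: [-0.7, 0.3, -0.4]
grip_width: 0.0853
clock: 36.77
tcp_pos: [0.501, -0.0343, 0.039]
orientation: [-1.549, 0.306, -0.309]
contact_force: [-2.4, -0.1, 7.6]
grip_width: 0.0441
clock: 37.18
tcp_pos: [0.4994, -0.0344, 0.0679]
orientation: [-1.549, 0.308, -0.306]
contact_force: [0.4, -0.3, -1.3]
grip_width: 0.0441
clock: 37.6
tcp_pos: [0.5019, -0.0344, 0.1711]
orientation: [-1.566, 0.149, -0.158]
contact_force: [-0.6, -0.1, -3.3]
grip_width: 0.0438
[ 0.50087654 -0.03450559  0.16978461] -10.865322529946642 0.043989766425919716
```

View pics/w32.png

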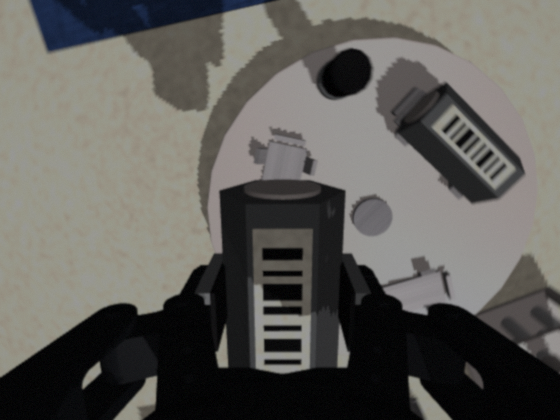

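Run:
```python
from h import *
f=grab("top")
c=[px2w(f,240+a/2.8,130+b/2.8,.03) for a,b in [(353,234),(474,246),(457,514),(333,508)]]
print(np.round(c,4),np.mean(c,0)); d=c[0]+c[1]-c[2]-c[3]; print(np.degrees(np.arctan2(d[1],d[0])),np.linalg.norm(d)/2)
W=cloud(f); m=(W[...,0]>.28)&(W[...,0]<.62)&(W[...,1]>-.43)&(W[...,1]<-.24)&(W[...,2]>.0)&(W[...,2]<.012)
g=cv2.cvtColor(f["color"],cv2.COLOR_RGB2HSV)
```

```text
[[ 0.5951 -0.2859  0.03  ]
 [ 0.5816 -0.4157  0.03  ]
 [ 0.2989 -0.3874  0.03  ]
 [ 0.306  -0.2572  0.03  ]] [ 0.44540029 -0.33657616  0.03      ]
-5.68717845697171 0.28731295700895126
```

```bash
python3 -m jog '0 -5.3 0 0 0 0 0;0 0 0 4.5 0 -38.2 0;0 0 0 4.5 0 -38.2 0;0 0 0 4.5 0 -38.2 0;0 0 0 4.5 0 -38.2 0'
python3 -m jog '0 0 0 4.5 0 -38.2 0;0 0 0 4.5 0 -38.2 0;0 0 0 4.5 0 -38.2 0;0 0 0 4.5 0 -38.2 0;0 0 0 0 0 0 0'
python3 -m jog '0 0 0 0 25 0 0;0 0 0 0 25 0 0;0 0 0 0 25 0 0;0 0 0 0 0 0 0;0 0 0 0 0 0 0'
python3 -m jog '0 0 0 0 0 0 0;0 0 0 0 0 0 0;0 0 0 0 0 0 0;0 0 0 0 0 0 0;0 0 0 0 0 0 0'
python3 - <<'E'
from h import *
f=grab("wrist"); save(f,"w33"); p,M,o=tool(); print(p,np.degrees(np.arctan2(M[1,0],M[0,0])),o["grip_width"]); t=grab("top"); save(t,"t33",(240,130,520,330),2.8)
E
```

```text
clock: 38.12
tcp_pos: [0.5011, -0.1897, 0.1676]
orientation: [-1.569, 0.087, -0.086]
contact_force: [1.5, -0.3, -1.7]
grip_width: 0.0441
clock: 38.53
tcp_pos: [0.5005, -0.3521, 0.1671]
orientation: [-1.573, 0.096, -0.095]
contact_force: [-0.7, -2.0, -1.7]
grip_width: 0.0438
clock: 38.95
tcp_pos: [0.5022, -0.3412, 0.0916]
orientation: [-1.567, 0.088, -0.083]
contact_force: [0.4, -0.0, -1.3]
grip_width: 0.0442
clock: 39.37
tcp_pos: [0.5037, -0.3423, 0.0934]
orientation: [-1.57, 0.083, -0.085]
contact_force: [-0.1, 0.0, -1.6]
grip_width: 0.0438
[ 0.50353743 -0.34226617  0.09317661] -6.149320765073724 0.043837909856636936
```

View pics/w33.png

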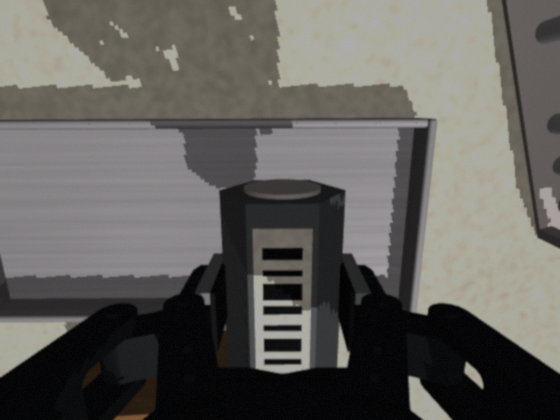

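View pics/t33.png

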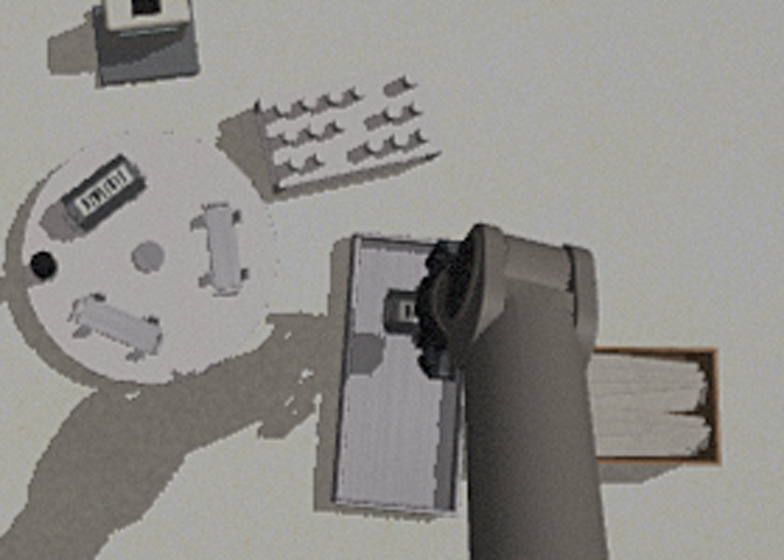

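Run:
```python
from h import *
f=grab("wrist"); p,M,o=tool(); 
for u,v in [(282,121),(282,128),(432,150),(428,180)]: print((M.T@(px2w(f,u,v,.03)-p)*1000).round(1))
```

```text
[ 0.6 62.8 61.6]
[ 0.6 62.8 57.7]
[87.1 62.8 45.4]
[86.8 62.8 27.9]
```

```bash
python3 -m jog '0 0 0 0 25 0 0;0 0 0 0 25 0 0;0 0 0 0 20 0 0;0 0 0 0 10 0 0;0 0 0 0 0 0 0'
python3 -m jog '0 0 0 0 0 0 0;0 0 0 0 3.5 0 0;0 0 0 0 2 0 0;0 0 0 0 0 0 0;0 0 0 0 0 0 0'
```

```text
clock: 39.93
tcp_pos: [0.5024, -0.3415, 0.0108]
orientation: [-1.568, 0.086, -0.082]
contact_force: [0.1, 0.1, -1.5]
grip_width: 0.0439
clock: 40.35
tcp_pos: [0.5043, -0.3426, 0.0091]
orientation: [-1.571, 0.083, -0.086]
contact_force: [-1.8, 1.7, 7.8]
grip_width: 0.0437
```

```bash
python3 -m jog '0 0 0 0 0 0 0.65;0 0 0 0 0 0 0.7;0 0 0 0 0 0 0.75;0 0 0 0 0 0 0.75;0 0 0 0 0 0 0.75'
python3 -m jog '0 0 0 0 -20 0 0.75;0 0 0 0 -35 0 0.75;0 0 0 0 -35 0 0.75;0 0 0 0 -35 0 0.75;0 0 0 0 -35 0 0.75'
python3 -m jog '0 0 0 0 0 0 1;0 0 0 0 0 0 1;0 0 0 0 0 0 1;0 0 0 0 0 0 1;0 0 0 0 0 0 1'
python3 - <<'E'
from h import *
f=grab("wrist"); save(f,"w34"); p,M,o=tool(); print(p,np.degrees(np.arctan2(M[1,0],M[0,0])),o["grip_width"]); sleeves(f,(.3,.6),(-.42,-.25),.031,.06)
E
```

```text
clock: 40.77
tcp_pos: [0.5033, -0.3421, 0.007]
orientation: [-1.569, 0.084, -0.084]
contact_force: [0.0, -0.8, 0.2]
grip_width: 0.0642
clock: 41.18
tcp_pos: [0.503, -0.3418, 0.1685]
orientation: [-1.569, 0.084, -0.084]
contact_force: [0.5, -0.1, -0.4]
grip_width: 0.0641
clock: 41.6
tcp_pos: [0.5023, -0.3416, 0.1652]
orientation: [-1.568, 0.086, -0.082]
contact_force: [-0.5, -1.0, -0.4]
grip_width: 0.0851
[ 0.50246811 -0.34162714  0.1654403 ] -6.127877856620978 0.08520033490496356
px [285. 199.] n 5101 rect [ 505.  -342.8] [82.  40.4] axis deg 83.9 ztop 0.0471 mean [ 0.5052 -0.3405  0.0433]
```

View pics/w34.png

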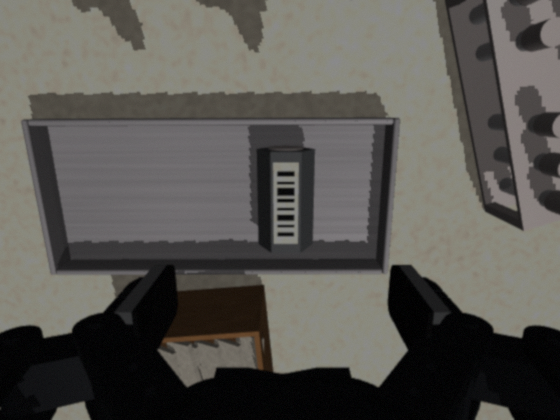

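```bash
python3 -m jog '0 -6.21 0 0 0 0 1;0 -6.21 0 0 0 0 1;0 -6.21 0 0 0 0 1;0 -6.21 0 0 0 0 1;0 -6.21 0 0 0 0 1'
python3 -m jog '0 -6.21 0 0 0 0 1;0 -6.21 0 0 0 0 1;0 0 0 33.7 0 19.7 1;0 0 0 33.7 0 19.7 1;0 0 0 33.7 0 19.7 1'
python3 -m jog '0 0 0 33.7 0 19.7 1;0 0 0 33.7 0 19.7 1;0 0 0 33.7 0 19.7 1;0 0 0 33.7 0 19.7 1;0 0 0 33.7 0 19.7 1'
python3 -m jog '0 0 0 33.7 0 19.7 1;0 0 0 0 25 0 1;0 0 0 0 20 0 1;0 0 0 0 0 0 1;0 0 0 0 0 0 1'
python3 -m jog '0 0 0 0 0 0 1;0 0 0 0 0 0 1;0 0 0 0 0 0 1;0 0 0 0 0 0 1;0 0 0 0 0 0 1'
python3 - <<'E'
from h import *
f=grab("wrist"); save(f,"w35"); p,M,o=tool(); print(p,np.degrees(np.arctan2(M[1,0],M[0,0])))
sleeves(f,(.56,.72),(-.1,.09),.052,.085)
E
```

```text
clock: 42.07
tcp_pos: [0.5029, -0.3418, 0.166]
orientation: [-1.542, -0.344, 0.346]
contact_force: [-0.4, -0.7, 0.6]
grip_width: 0.0852
clock: 42.48
tcp_pos: [0.5475, -0.2332, 0.166]
orientation: [-1.509, -0.507, 0.509]
contact_force: [0.8, 0.0, 0.5]
grip_width: 0.0851
clock: 42.9
tcp_pos: [0.6221, -0.0515, 0.1661]
orientation: [-1.509, -0.509, 0.511]
contact_force: [1.7, 0.2, -0.3]
grip_width: 0.0851
clock: 43.32
tcp_pos: [0.6357, -0.0175, 0.1203]
orientation: [-1.509, -0.507, 0.513]
contact_force: [0.5, -0.5, 0.5]
grip_width: 0.0858
clock: 43.73
tcp_pos: [0.6372, -0.0174, 0.1227]
orientation: [-1.511, -0.51, 0.509]
contact_force: [-0.4, 0.7, -0.1]
grip_width: 0.0853
[ 0.63711472 -0.01737096  0.12254201] 37.31267966501458
px [251.  69.] n 293 rect [569.4  43. ] [23.   7.3] axis deg 77.9 ztop 0.0819 mean [0.5713 0.0423 0.07  ]
px [282. 225.] n 10098 rect [637.4 -17.6] [46.3 82.1] axis deg 127.5 ztop 0.077 mean [ 0.6355 -0.015   0.0716]
```

View pics/w35.png

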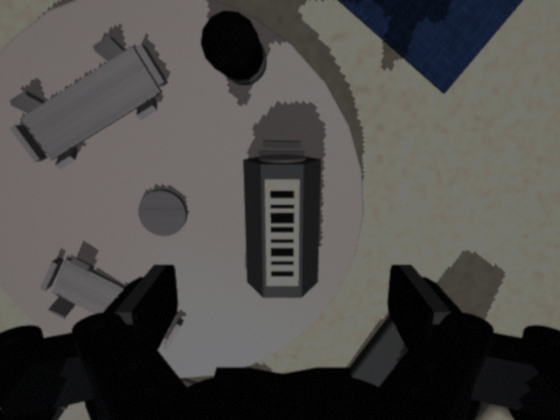

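Aligned. Descend 84, grip, lift, turn back to the tray yaw.

```bash
python3 -m jog '0 0 0 0 25 0 1;0 0 0 0 25 0 1;0 0 0 0 20 0 1;0 0 0 0 14 0 1;0 0 0 0 0 0 1'
python3 -m jog '0 0 0 0 0 0 0.7;0 0 0 0 0 0 0;0 0 0 0 0 0 0;0 0 0 0 0 0 0;0 0 0 0 0 0 0' 50
python3 -m jog '0 0 0 0 0 0 0;0 0 0 0 0 0 0;0 0 0 0 -5 0 0;0 0 0 0 -10 0 0;0 0 0 0 -15 0 0'
python3 -m jog '0 0 0 0 -30 0 0;0 0 0 0 -35 0 0;0 0 0 0 -35 0 0;0 0 0 0 0 0 0;0 0 0 0 0 0 0'
python3 - <<'E'
from h import *
f=grab("wrist"); save(f,"w36"); p,M,o=tool(); print(p,np.degrees(np.arctan2(M[1,0],M[0,0])),o["grip_width"])
E
```

```text
clock: 44.2
tcp_pos: [0.6348, -0.0175, 0.035]
orientation: [-1.508, -0.506, 0.514]
contact_force: [-0.6, -0.7, 0.3]
grip_width: 0.0852
clock: 44.62
tcp_pos: [0.638, -0.0171, 0.04]
orientation: [-1.511, -0.512, 0.508]
contact_force: [-0.6, -0.9, 6.3]
grip_width: 0.0443
clock: 45.03
tcp_pos: [0.6361, -0.0173, 0.0683]
orientation: [-1.509, -0.509, 0.511]
contact_force: [-0.2, -0.4, -1.2]
grip_width: 0.0443
clock: 45.45
tcp_pos: [0.6388, -0.0168, 0.1722]
orientation: [-1.512, -0.515, 0.505]
contact_force: [0.1, 0.3, -1.3]
grip_width: 0.0439
[ 0.63736735 -0.01718063  0.1698309 ] 37.32725826183127 0.04352308895804507
```

View pics/w36.png

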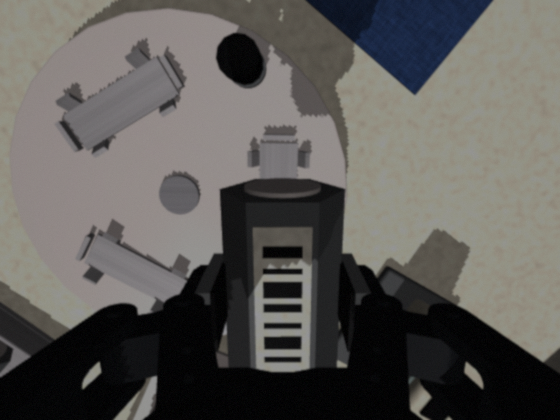

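```bash
python3 -m jog '0 6.21 0 0 0 0 0;0 6.21 0 0 0 0 0;0 6.21 0 0 0 0 0;0 6.21 0 0 0 0 0;0 6.21 0 0 0 0 0'
python3 -m jog '0 6.21 0 0 0 0 0;0 6.21 0 0 0 0 0;0 0 0 -19.7 0 -33.8 0;0 0 0 -19.7 0 -33.8 0;0 0 0 -19.7 0 -33.8 0'
python3 -m jog '0 0 0 -19.7 0 -33.8 0;0 0 0 -19.7 0 -33.8 0;0 0 0 -19.7 0 -33.8 0;0 0 0 -19.7 0 -33.8 0;0 0 0 -19.7 0 -33.8 0'
python3 -m jog '0 0 0 -19.7 0 -33.8 0;0 0 0 -19.7 0 -33.8 0;0 0 0 0 25 0 0;0 0 0 0 25 0 0;0 0 0 0 0 0 0'
python3 -m jog '0 0 0 0 0 0 0;0 0 0 0 0 0 0;0 0 0 0 0 0 0;0 0 0 0 0 0 0;0 0 0 0 0 0 0'
python3 - <<'E'
from h import *
f=grab("wrist"); save(f,"w37"); p,M,o=tool(); print(p,np.degrees(np.arctan2(M[1,0],M[0,0])),o["grip_width"])
E
```

```text
clock: 45.92
tcp_pos: [0.6357, -0.0174, 0.1666]
orientation: [-1.569, -0.08, 0.084]
contact_force: [0.2, 0.7, -1.0]
grip_width: 0.0441
clock: 46.33
tcp_pos: [0.5654, -0.1118, 0.1666]
orientation: [-1.569, 0.085, -0.08]
contact_force: [0.9, -1.5, -1.1]
grip_width: 0.044
clock: 46.75
tcp_pos: [0.4488, -0.27, 0.167]
orientation: [-1.568, 0.086, -0.082]
contact_force: [0.7, -0.4, -0.8]
grip_width: 0.0441
clock: 47.17
tcp_pos: [0.4007, -0.3307, 0.1134]
orientation: [-1.564, 0.092, -0.079]
contact_force: [-0.5, 1.0, -0.9]
grip_width: 0.0437
clock: 47.58
tcp_pos: [0.4057, -0.3322, 0.119]
orientation: [-1.57, 0.082, -0.085]
contact_force: [1.0, 0.0, -1.1]
grip_width: 0.0438
[ 0.4054886  -0.33219235  0.11881001] -6.105420792284816 0.04392607156831423
```

View pics/w37.png

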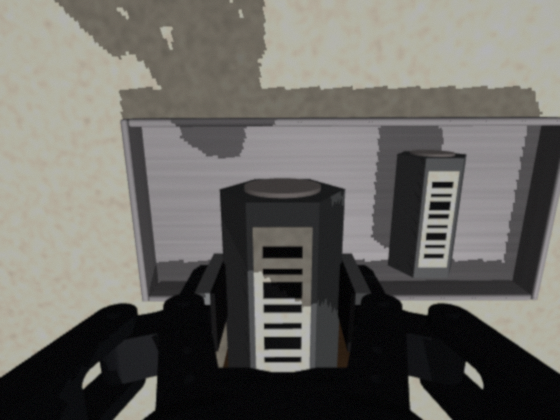

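```bash
python3 -m jog '0 0 0 0 30 0 0;0 0 0 0 30 0 0;0 0 0 0 25 0 0;0 0 0 0 15 0 0;0 0 0 0 4 0 0'
python3 -m jog '0 0 0 0 0 0 0;0 0 0 0 0 0 0;0 0 0 0 3 0 0;0 0 0 0 3 0 0;0 0 0 0 0 0 0'
python3 -m jog '0 0 0 0 0 0 0;0 0 0 0 0 0 0;0 0 0 0 0 0 0;0 0 0 0 0 0 0;0 0 0 0 0 0 0'
```

```text
clock: 48.05
tcp_pos: [0.4037, -0.3311, 0.0118]
orientation: [-1.567, 0.086, -0.081]
contact_force: [-0.4, -0.1, -0.4]
grip_width: 0.044
clock: 48.47
tcp_pos: [0.406, -0.333, 0.0099]
orientation: [-1.571, 0.083, -0.086]
contact_force: [-1.5, 1.0, 11.5]
grip_width: 0.0441
clock: 48.88
tcp_pos: [0.406, -0.333, 0.0099]
orientation: [-1.571, 0.082, -0.086]
contact_force: [-0.8, 1.3, 10.3]
grip_width: 0.0441
```

```bash
python3 -m jog '0 0 0 0 -1 0 0.65;0 0 0 0 0 0 0.7;0 0 0 0 0 0 0.75;0 0 0 0 0 0 0.75;0 0 0 0 0 0 0.75'
python3 -m jog '0 0 0 0 -20 0 0.75;0 0 0 0 -35 0 0.75;0 0 0 0 -35 0 0.75;0 0 0 0 -35 0 0.75;0 0 0 0 -35 0 0.75'
python3 -m jog '0 0 0 0 -30 0 1;0 0 0 0 0 0 1;0 0 0 0 0 0 1;0 0 0 0 0 0 1;0 0 0 0 0 0 1'
python3 -m jog '0 0 0 0 0 0 1;0 0 0 0 0 0 1;0 0 0 0 0 0 1;0 0 0 0 0 0 1;0 0 0 0 0 0 1'
python3 - <<'E'
from h import *
f=grab("wrist"); save(f,"w38"); p,M,o=tool(); print(p,o["contact_force"],o["grip_width"]); sleeves(f,(.28,.62),(-.43,-.24),.031,.06)
t=grab("top"); save(t,"t38"); save(grab("side"),"s38")
E
```

```text
clock: 49.3
tcp_pos: [0.4049, -0.3321, 0.009]
orientation: [-1.569, 0.084, -0.084]
contact_force: [0.6, 0.0, 0.7]
grip_width: 0.0638
clock: 49.72
tcp_pos: [0.4046, -0.3318, 0.1705]
orientation: [-1.569, 0.084, -0.084]
contact_force: [0.6, -0.2, 0.2]
grip_width: 0.0639
clock: 50.13
tcp_pos: [0.4039, -0.3316, 0.1974]
orientation: [-1.567, 0.086, -0.082]
contact_force: [-0.2, 0.5, 0.2]
grip_width: 0.0853
clock: 50.55
tcp_pos: [0.4049, -0.3321, 0.1987]
orientation: [-1.569, 0.084, -0.084]
contact_force: [0.1, -0.5, -0.2]
grip_width: 0.0855
[ 0.4048989  -0.33210863  0.1988274 ] [ 0.76660038 -0.74517692  0.40611344] 0.08565549392667295
px [394. 189.] n 4125 rect [ 504.7 -342.8] [81.9 40.8] axis deg 84.1 ztop 0.0471 mean [ 0.5014 -0.3408  0.0433]
px [284. 190.] n 4108 rect [ 406.6 -332.8] [81.5 40.5] axis deg 83.9 ztop 0.0472 mean [ 0.4068 -0.3311  0.0433]
px [255. 298.] n 425 rect [ 371.8 -429.3] [ 1.9 33.2] axis deg 178.8 ztop 0.0569 mean [ 0.3691 -0.4293  0.0465]
```

View pics/w38.png

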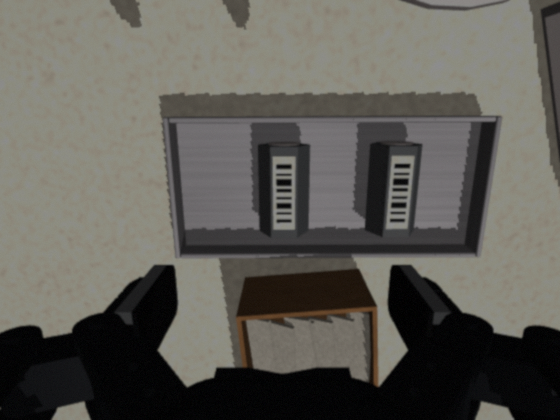

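View pics/t38.png

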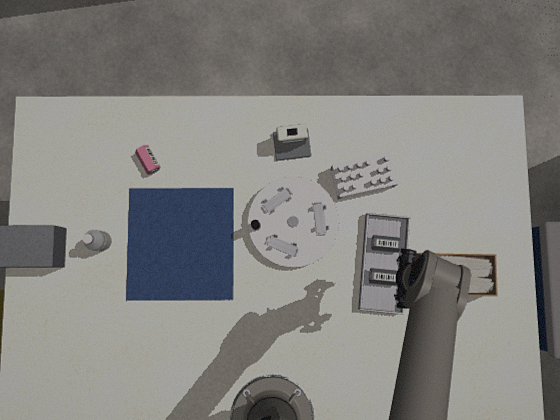

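View pics/s38.png

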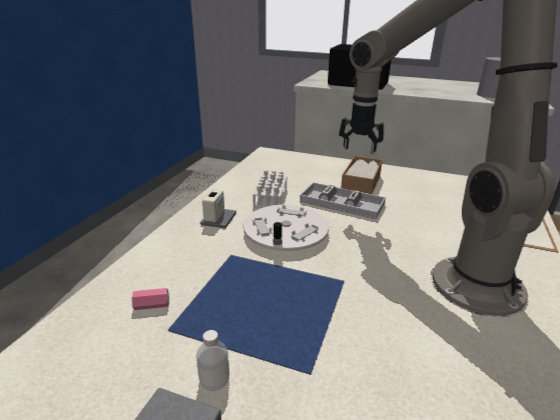

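Run:
```python
from bench import r
print(r.hand_in()); print(r.get_obs()["clock"])
```

```text
the job is handed in; nothing more can be done
None
the job is handed in; nothing more can be done
```

The job is handed in, at about 51 s on the clock. Two grey sleeves were on the mat; I left the pink one alone.

- **Rolling:** One sleeve needed one roll and the other needed two, each until its label faced up. An early push on the first sleeve only tilted it, and it settled back in place.
- **Loading:** Each sleeve went, label up, into a cradle of its own before the carousel was moved.
- **Turning:** I turned the carousel anticlockwise by its knob through about 370°, going by knob angles of 86.6° before and 96.6° after. A wrist picture after the turn showed both sleeves still label up in their cradles.
- **Unloading:** Both sleeves now lie flat and crosswise in the tray, about 100 mm apart, with their tops at z = 0.047 m.

In the last pictures the arm was clear of everything and measured no contact force. The rack, gel bottle and carton stood where they began. No sleeve was knocked aside and the grip did not slip in anything I saw, and no check was left failing. The top and wrist cameras differed by about 2 mm on the carousel's position; I went by the wrist view.

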